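Pack the battleship's parts and drop the lid

ROBOT

A 7-joint arm with a two-finger parallel gripper is mounted at the origin on the work surface. World frame = base frame: x ahead of the robot, y to its left, z up, the work surface at z = 0. Lengths are in m, angles in rad, forces in N, time in s.
With the tool pointing down it reaches from about 0.35 to 0.9 m from the base axis. Payload 7.2 kg.
Tool frame: the origin (TCP) lies midway between the tips of the shut fingers; the grasp point (between the pads) lies 19 mm behind it; z points along the fingers, y is the line along which they close (so a half turn about z gives the same grasp; the last joint's range is limited). The gripper opens to 88 mm and grips with 3 to 60 N. Pads are 20 mm wide; open, the fingers measure 115 mm over their backs; the gripper's body (75 mm by 178 mm) begins 61 mm behind the grasp point.
Start: joints at [-1.216, 0.411, -0.013, 1.596, 0.006, 1.134, -0.082], TCP at [0.256, 0.57, 0.198] pointing down, gripper open.
Joint ranges: [-2.95, 2.95], [-0.29, 1.99], [-1.47, 1.44], [0.14, 2.54], [-1.03, 4.17], [0.13, 1.85], [-2.86, 2.86]. Speed limits (rad/s): [2.39, 2.39, 3.01, 3.01, 3.14, 3.14, 3.14].

INTERFACE

Orientations are given as a unit quaternion [w, x, y, z].
In Python, from cell import robot, get_image, get_calibration gives the robot as it stands. The module is installed in compiled form; this text tells all that it offers.
- The arm moves only by the tool jog_arm, never from a script. Its arguments are lists of equal length, an entry for each row: "travel": the shift along the world's x, y, z normalised to -1 to 1, where 1 is 0.025 m, a list of three; "yaw": the turn about the world's z normalised to -1 to 1, where 1 is 5 degrees. A call has 1 to 5 rows; each row shifts and turns the commanded pose from where the row before left it; what a row does not reach is not made up. A row lasts 1/10 s, in which the tool goes at most 50 mm and 8.59 degrees, less where a joint would pass 70% of its speed; a pose out of reach is approached as far as the arm can. A call with a number of a shift or a turn outside -1 to 1 is refused whole. A call with a gripper value outside its range is refused whole. "jaw" is the closure, from 0 (fully open) to 1 (shut), set as the call begins (left out, the last holds). The fingers move at their own pace and stop on an object; "grip_force" is the grip in N (left out, the last holds). Time passes only in rows, so rows that do not move let the fingers close. It gives the time, the measured TCP pose, the force, the opening and the grip force at its end, in the units of the state.
- robot.observe(): the state, without advancing time (a new reading comes with each control period).
- get_image(name): name is "side" or "top" or "wrist"; returns the picture (400x640x3 uint8, blue, green, red); there is no depth.
- get_calibration(name): a dict with "intrinsics" (3x3 intrinsics, pixels), "k1" (the pictures are not rectified: a ray, as slopes to the right and down, at radius r is drawn at 1 + k1 r^2 times it, then the intrinsics apply), "view" (4x4, takes a point from world to camera coordinates); the wrist camera has in their place "hand_eye" (4x4, takes a point from camera to tool coordinates, whose origin is the TCP and whose axes are the flange's). Camera axes: x right, y down, z forward; pixel columns grow to the right and rows downward; lengths in m; the calibration is good to about 2 mm. A picture is of the moment at which its call begins: read the wrist's pose just before it. get_calibration takes no time and is no camera call.
- robot.job_done(): hands the job in; it is judged then, once.
The state is a dict: "time": time; "joint_pos": joint angles; "joint_velocities": joint speeds; "effort": joint torques, N m; "eef_pos": TCP position; "ee_rot": TCP orientation; "force": force on the tool from outside, world axes, zero at the start; "torque": the same for the moment, N m; "gripper_width": finger opening in m; "grip_force": force on a finger pad.
Only numpy, scipy, OpenCV 4.12 (cv2) and the standard library are available. Lean on these libraries where they do the work, as an engineer would, in place of code of your own. Each camera call takes 0.05 s, during which the arm holds its last target. There are 200 camera calls.

TASK

Pack all the loose battleship parts lying on the bench between the tins (gun turrets, funnel, lifeboat, deckhouse, winch: as many as there are) into the parts tin that has the tin propeller lying in it. Then push that tin's open lid over past upright from behind and leave it alone so that it swings shut by its own weight, and last stand the knobbed lead weight on the middle of the shut lid. Leave the other tin open with its lead figure, and leave everything else on the bench where it is; the propeller stays in its tin.

Things in the scene. Friction and masses are not known exactly. Their poses are not given: they have to be found in the camera images.
- tin_left: the left (+y) of two equal open parts tins of dark steel, fixed to the bench (positions and yaw vary): sizes here and below in mm: outside 160 (its x) x 210 (its y) x 65 high, walls and floor 4 thick. Origin: centre of its underside; its +x points to the hinge side, its z up. Its lid is hinged along the top of its +x wall, the side away from the bench's middle, roughly. Either the propeller or the lead flat figure lies in it
- tin_right: the right (-y) of two equal open parts tins of dark steel, fixed to the bench (positions and yaw vary): sizes here and below in mm: outside 160 (its x) x 210 (its y) x 65 high, walls and floor 4 thick. Origin: centre of its underside; its +x points to the hinge side, its z up. Its lid is hinged along the top of its +x wall, the side away from the bench's middle, roughly. Either the propeller or the lead flat figure lies in it
- tin_left_lid (a joint): angle of the lid of tin_left in rad: 0 shut, pi/2 upright, 1.95 leaning back against its stop (as it starts, or a little less). A plain flat plate 160 long from hinge to free edge, 210 wide, 5 thick (mm), 250 g, no handle or latch, turning about the top of the tin's +x wall; when open its outer face looks to the tin's +x. Not held by friction: past upright towards the tin it falls shut by itself in about a second; shut, its top is 70 above the bench
- tin_right_lid (a joint): angle of the lid of tin_right in rad: 0 shut, pi/2 upright, 1.95 leaning back against its stop (as it starts, or a little less). A plain flat plate 160 long from hinge to free edge, 210 wide, 5 thick (mm), 250 g, no handle or latch, turning about the top of the tin's +x wall; when open its outer face looks to the tin's +x. Not held by friction: past upright towards the tin it falls shut by itself in about a second; shut, its top is 70 above the bench
- tin_left_edge (a point): middle of the free edge of the left tin's lid
- tin_right_edge (a point): middle of the free edge of the right tin's lid
- propeller: three-bladed tin propeller, 56 across, 17 high, lying in one of the tins: this marks the battleship's tin (another like it, unlisted, is pinched upright in a spring clip on the bench and stays there). Origin: centre of its underside
- flat_figure: lead flat soldier, 60 long, 28 wide, 6 thick, lying in the other tin. Origin: centre of its underside
- turret_a: tin gun turret: body 46 (its x) x 36 (y) x 24 high, two gun barrels 6 thick reach from its +x face to x = 50, at height 14; 50 g. Origin: centre of its underside, z up as it stands at the start. May be absent
- turret_b: a second gun turret, the same as turret_a. Origin: centre of its underside, z up as it stands at the start. May be absent
- funnel: tin ship's funnel: upright tube 28 in diameter from height 4 to 44 on a base plate 42 (x) x 34 (y) x 4; 45 g. Origin: centre of its underside, z up as it stands at the start. May be absent
- lifeboat: tin lifeboat: middle 54 (x) x 28 (y) x 24 high, narrower ends 19 wide make it 72 long; 50 g. Origin: centre of its underside, z up as it stands at the start. May be absent
- deckhouse: tin deckhouse: lower block 52 (x) x 36 (y) x 24 high, an upper block 28 x 24 x 8 on it at x = -4 (32 high in all); 55 g. Origin: centre of its underside, z up as it stands at the start. May be absent
- winch: tin anchor winch: base plate 48 (x) x 32 (y) x 6, on it a drum between two cheeks, 22 (x) x 32 (y), up to height 28; 50 g. Origin: centre of its underside, z up as it stands at the start. May be absent
- weight: lead weight: disc 56 in diameter, 16 high, with an upright knob on top 18 in diameter, from height 16 to 38; 400 g. Origin: centre of its underside
- battleship: grey tin battleship hull, 250 long, 50 wide, 56 high to the bridge, at the far side of the bench; stays. Origin: centre of its underside, x along the hull
- loupe: brass jeweller's loupe, 38 in diameter, 32 high; stays. Origin: centre of its underside
- flat_on_bench: another lead flat soldier, 60 x 28 x 6, lying on the bench near the robot; stays. Origin: centre of its underside
Things that resemble listed ones, but are neither listed nor needed, are in the scene too. What is shaped like the propeller but black is not meant.

How it is judged:
By the outcome, as a careful person would: the job done as asked, in the order asked, and still so for the second after the job is handed in, with the robot touching nothing.
Of turret_a, turret_b, funnel, lifeboat, deckhouse, winch only 4 to 5 are there at a start; the rules pass over those that are not, and their reading is None.
At some moment in a run one of turret_a, turret_b, funnel, lifeboat, deckhouse, winch may be knocked a few centimetres aside while the robot is not near it.
Once in a run the grip may slacken for a moment while it holds something.
It also fails if it takes over 208 s, if anything falls off the work surface, if the arm or the gripper's body presses on something with over 40 N, if the wrist force passes 120 N, or if a joint passes its speed limit or range.

## Working session

There is one attempt and no reset: what is moved stays moved. The work goes in short steps, Python scripts to look and compute and a tool call to move; the robot and the scene stay as the last step left them, time stands still between calls to the robot, and variables do not carry over. Pictures are saved under pics/ and viewed, at most 14 in all, crops included, and the job is handed in when it is done.

Besides the shell and the picture viewer there is one more tool, called after "Call:" by a JSON object that holds its "op" and its "data", one argument or row to a line. jog_arm: Moves the arm, as the interface text tells. Scaled input: -1 to 1 covers 0.025 m each way for a shift and 5 degrees each way for a turn. Its arguments: {"type":"object","properties":{"travel":{"type":"array","items":{"type":"array","items":{"type":"number","minimum":-1,"maximum":1}}},"yaw":{"type":"array","items":{"type":"number","minimum":-1,"maximum":1}},"jaw":{"type":"number"},"grip_force":{"type":"number"}},"required":["travel","yaw"]}

```bash
ls; mkdir -p pics
cat > h.py <<'E'
import numpy as np, cv2
from cell import robot, get_image, get_calibration
from scipy.spatial.transform import Rotation as R
def snap(n,f):
    s=robot.observe(); im=get_image(n); cv2.imwrite('pics/'+f+'.png',im); return s,im
def cam(n,s=None):
    c=get_calibration(n); K=np.array(c['intrinsics']);k=c['k1']
    if 'view' in c: T=np.linalg.inv(np.array(c['view']))
    else:
        q=s['ee_rot']; W=np.eye(4); W[:3,:3]=R.from_quat([q[1],q[2],q[3],q[0]]).as_matrix(); W[:3,3]=s['eef_pos']
        T=W@np.array(c['hand_eye'])
    return K,k,T
def ray(C,u,v):
    K,k,T=C
    p=cv2.undistortPoints(np.array([[[u,v]]],float),K,np.array([k,0,0,0.]))[0,0]
    return T[:3,3],T[:3,:3]@np.array([p[0],p[1],1])
def onz(C,u,v,z):
    o,d=ray(C,u,v); return o+d*(z-o[2])/d[2]
def proj(C,P):
    K,k,T=C; p=np.linalg.inv(T)@np.append(P,1); x,y=p[:2]/p[2]; f=1+k*(x*x+y*y)
    return K[0,0]*x*f+K[0,2],K[1,1]*y*f+K[1,2]
E
python3 - <<'E'
from h import *
s,a=snap('top','top0'); s2,b=snap('side','side0')
for n in('top','side'):
    K,k,T=cam(n); print(n,K[0,0],k,T.round(3).tolist())
print(get_calibration('wrist')); print(s)
E
```

```text
pics
top 402.02541345718055 0.02309985079951163 [[-0.002, -0.996, 0.089, 0.473], [-1.0, 0.001, -0.008, 0.061], [0.008, -0.089, -0.996, 1.163], [0.0, 0.0, 0.0, 1.0]]
side 443.02308477867615 -0.032140034401192064 [[0.81, -0.448, 0.379, 0.026], [-0.587, -0.612, 0.529, -0.674], [-0.005, -0.651, -0.759, 1.142], [0.0, 0.0, 0.0, 1.0]]
{'intrinsics': array([[312.07844241,   0.        , 318.27412296],
       [  0.        , 312.07844241, 197.44719976],
       [  0.        ,   0.        ,   1.        ]]), 'k1': -0.005555486636093422, 'hand_eye': array([[ 1.07993716e-04, -9.64657722e-01, -2.63506105e-01,
         7.15628917e-02],
       [ 9.99999810e-01, -5.59240154e-05,  6.14563478e-04,
        -4.45172589e-04],
       [-6.07579725e-04, -2.63506121e-01,  9.64657532e-01,
        -1.87738401e-01],
       [ 0.00000000e+00,  0.00000000e+00,  0.00000000e+00,
         1.00000000e+00]])}
{'time': 0.0, 'joint_pos': array([-1.21622719,  0.41189653, -0.01272705,  1.5970443 ,  0.0056131 ,
        1.13425674, -0.08223453]), 'joint_velocities': array([ 0.00109184,  0.0002167 , -0.00028205, -0.00039717, -0.00087738,
        0.00017321,  0.00100884]), 'effort': array([-4.72678494e-04, -5.87961531e+01,  6.41642902e-01, -2.91091740e+01,
       -5.37451124e-02,  1.80715858e-02,  1.41219789e-04]), 'eef_pos': array([0.25624715, 0.56947068, 0.19741101]), 'ee_rot': array([-1.07072727e-04,  2.09809176e-01,  9.77742039e-01, -7.77242563e-04]), 'force': array([-0.47709231, -0.42597091,  0.46590592]), 'torque': array([0.03784454, 0.04234149, 0.0070014 ]), 'grip_force': 0.0, 'gripper_width': 0.08778765901620787}
```

View pics/top0.png

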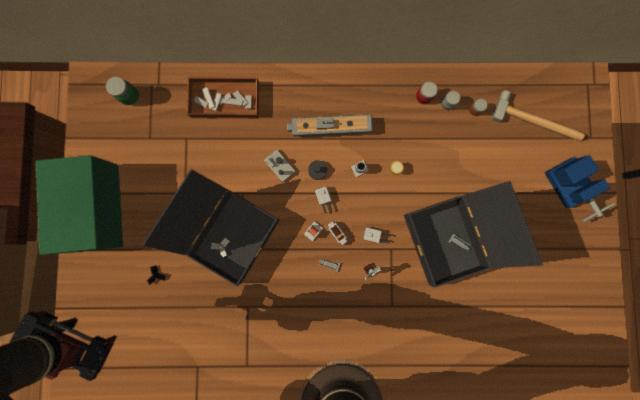

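View pics/side0.png

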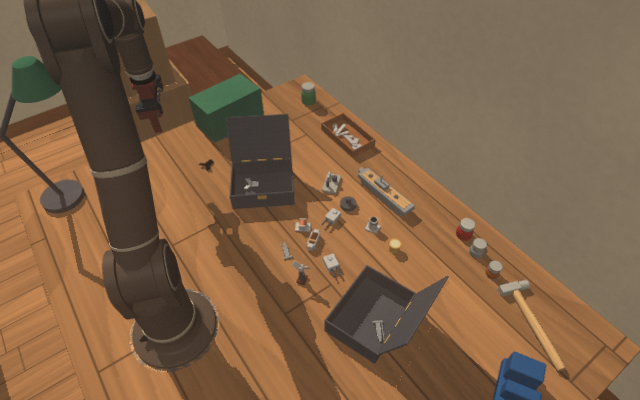

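The top view shows the left tin with the propeller at (221,246) and the right tin with the figure at (459,242). The loose parts lie around (260-410,140-280). The black propeller at (157,273) is not meant. I'll enlarge the parts area.

Run:
```python
import cv2
a=cv2.imread('pics/top0.png'); 
cv2.imwrite('pics/c1.png',cv2.resize(a[145:290,250:420],None,fx=4.1,fy=4.1,interpolation=cv2.INTER_CUBIC))
b=cv2.imread('pics/side0.png')
cv2.imwrite('pics/c2.png',cv2.resize(b[160:290,265:415],None,fx=4.5,fy=4.5,interpolation=cv2.INTER_CUBIC))
```

```text
(no output)
```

View pics/c1.png

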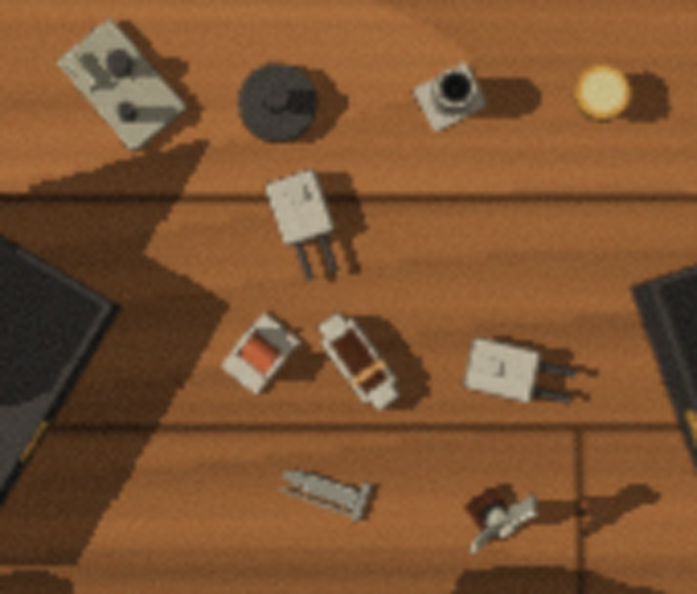

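View pics/c2.png

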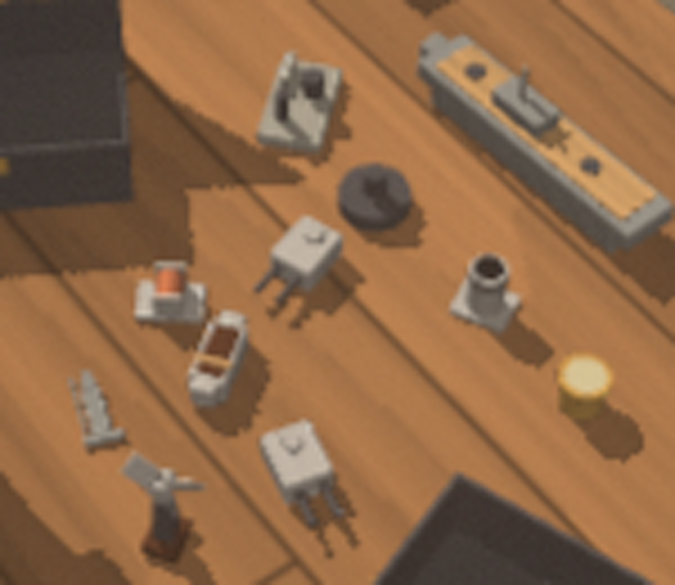

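The 5 parts in c1 (pixels in the crop) are turret 1 at (299,206), turret 2 at (503,371), funnel at (448,97), winch at (261,352) with the red drum, and lifeboat at (358,362). The weight is the dark disc at (278,103). The plate with posts at (120,85), the loupe at (603,92), the flat at (328,492) and the clipped propeller at (503,517) all stay.

```bash
cat > m.py <<'E'
from h import *
a=cv2.imread('pics/top0.png'); C=cam('top')
hsv=cv2.cvtColor(a,cv2.COLOR_BGR2HSV)
m=((hsv[...,1]<70)&(hsv[...,2]>110)).astype(np.uint8)
for n,(u,v),z in [('t1',(322.9,195.2),.024),('t2',(372.7,235.5),.024),('fun',(359,168.6),.004),('win',(313.7,231),.006),('boat',(337.3,233.3),.024),('wt',(317.8,170),.016)]:
    mm=np.zeros_like(m); x,y=int(u),int(v); mm[y-14:y+15,x-12:x+13]=m[y-14:y+15,x-12:x+13]
    k,l,st,ce=cv2.connectedComponentsWithStats(mm)
    out=''
    if k>1:
        i=1+np.argmax(st[1:,4]); pts=np.argwhere(l==i)[:,::-1].astype(np.float32)
        W=np.array([onz(C,*p,z)[:2] for p in pts],np.float32); r=cv2.minAreaRect(W); out=(np.round(r[0],3),np.round(r[1],3),round(r[2],1),W.mean(0).round(3))
    print(n,onz(C,u,v,z).round(3),out)
for u,v in [(224,191),(278,217),(239,284),(188,255)]: print(onz(C,u,v,.065).round(3))
print('prop',onz(C,221,246,.015))
print('barrels',onz(C,250+318/4.1,145+262/4.1,.014),onz(C,250+570/4.1,145+384/4.1,.014))
E
python3 m.py
```

```text
t1 [0.581 0.051 0.024] (array([0.581, 0.052]), array([0.044, 0.035]), 19.7, array([0.582, 0.052], dtype=float32))
t2 [ 0.467 -0.09   0.024] (array([ 0.469, -0.087]), array([0.045, 0.034]), 77.4, array([ 0.469, -0.087], dtype=float32))
fun [ 0.661 -0.055  0.004] (array([ 0.659, -0.05 ]), array([0.031, 0.028]), 26.6, array([ 0.657, -0.046], dtype=float32))
win [0.48  0.077 0.006] (array([0.481, 0.079]), array([0.031, 0.046]), 51.2, array([0.477, 0.084], dtype=float32))
boat [0.473 0.01  0.024] (array([0.488, 0.021]), array([0.037, 0.026]), 36.8, array([0.492, 0.025], dtype=float32))
wt [0.655 0.065 0.016] 
[0.589 0.322 0.065]
[0.518 0.174 0.065]
[0.339 0.276 0.065]
[0.416 0.414 0.065]
prop [0.43824948 0.33874132 0.015     ]
barrels [0.54282928 0.03721838 0.014     ] [ 0.45784374 -0.13740777  0.014     ]
```

Call:
{"op": "jog_arm", "data": {
  "travel": [
    [0,-1,1],
    [0.4,-1,1],
    [0.4,-1,1],
    [0.4,-1,1],
    [0.4,-1,0]
  ],
  "yaw": [0,0,0,0,0]
}}

```text
time: 0.6
eef_pos: [0.2975, 0.4451, 0.3014]
ee_rot: [0.001, 0.21, 0.978, 0.002]
force: [0.1, 0.1, -0.4]
gripper_width: 0.0879
grip_force: 0.0
```

Call:
{"op": "jog_arm", "data": {
  "travel": [
    [0,-1,0],
    [0,-1,0],
    [0,-1,0],
    [0,-1,0],
    [0,0,0]
  ],
  "yaw": [0,0,0,0,0]
}}

```text
time: 1.1
eef_pos: [0.297, 0.342, 0.2984]
ee_rot: [0.0, 0.211, 0.977, -0.0]
force: [0.3, -0.1, 0.1]
gripper_width: 0.0878
grip_force: 0.0
```

Run:
```python
from h import *
s,a=snap('wrist','w1'); print(s['eef_pos'],s['ee_rot'],s['time'])
```

```text
[0.29696848 0.34198871 0.29841085] [ 1.51612021e-04  2.11348138e-01  9.77410794e-01 -2.86660442e-04] 1.1
```

View pics/w1.png

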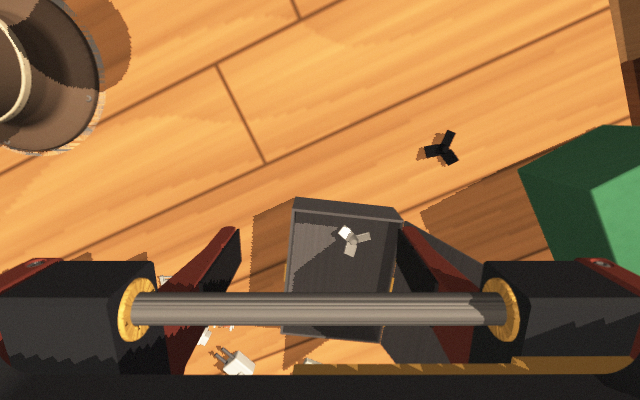

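Wrist view w1: the tin's interior is at about (345,260), the propeller in it at (350,240) and the black one at (440,150). Tin centre ≈ (0.4655,0.2965), yaw ≈ 61.5°. Next I go to the funnel.

Call:
{"op": "jog_arm", "data": {
  "travel": [
    [0.91,-0.99,0],
    [0.91,-0.99,0],
    [0.91,-0.99,0],
    [0.91,-0.99,0],
    [0.91,-0.99,0]
  ],
  "yaw": [-1,-1,-1,-1,-1],
  "jaw": 0.4
}}

```text
time: 1.65
eef_pos: [0.411, 0.2212, 0.2981]
ee_rot: [0.0, 0.418, 0.909, -0.0]
force: [0.2, 0.3, 0.4]
gripper_width: 0.0538
grip_force: 0.0
```

Call:
{"op": "jog_arm", "data": {
  "travel": [
    [0.91,-0.99,0],
    [0.91,-0.99,0],
    [0.91,-0.99,0],
    [0.91,-0.99,-0.7],
    [0.91,-0.99,-0.7]
  ],
  "yaw": [-1,-1,-1,-0.2,0]
}}

```text
time: 2.15
eef_pos: [0.5255, 0.0976, 0.2629]
ee_rot: [0.0, 0.539, 0.843, 0.0]
force: [-0.2, 1.1, -0.2]
gripper_width: 0.0527
grip_force: 0.0
```

Call:
{"op": "jog_arm", "data": {
  "travel": [
    [0.91,-0.99,-0.7],
    [0.91,-0.99,-0.7],
    [0.91,-0.99,-0.7],
    [0.91,-0.99,-0.7],
    [0.91,-0.99,-0.7]
  ],
  "yaw": [0,0,0,0,0]
}}

```text
time: 2.65
eef_pos: [0.6391, -0.026, 0.1741]
ee_rot: [-0.0, 0.538, 0.843, -0.0]
force: [-0.1, 0.3, 0.8]
gripper_width: 0.0527
grip_force: 0.0
```

Call:
{"op": "jog_arm", "data": {
  "travel": [
    [0.91,-0.99,-0.7],
    [0,0,0]
  ],
  "yaw": [0,0]
}}

```text
time: 2.85
eef_pos: [0.661, -0.0546, 0.1542]
ee_rot: [-0.001, 0.54, 0.841, -0.002]
force: [0.5, -0.2, -0.1]
gripper_width: 0.0525
grip_force: 0.0
```

```bash
cat >> h.py <<'E'
def phi(s):
    q=s['ee_rot']; y=R.from_quat([q[1],q[2],q[3],q[0]]).as_matrix()[:,1]; return np.degrees(np.arctan2(y[1],y[0]))
def look(f,P,z,rad=40,smax=70,vmin=120):
    s,im=snap('wrist',f); C=cam('wrist',s)
    print('t',round(s['time'],2),'eef',s['eef_pos'].round(4),'phi',round(phi(s),1),'w',round(s['gripper_width'],4))
    h=cv2.cvtColor(im,cv2.COLOR_BGR2HSV); m=((h[...,1]<smax)&(h[...,2]>vmin)).astype(np.uint8)
    u,v=map(int,proj(C,P)); w=np.zeros_like(m); cv2.circle(w,(u,v),rad,1,-1); m=cv2.morphologyEx(m&w,cv2.MORPH_OPEN,np.ones((3,3),np.uint8))
    k,l,st,ce=cv2.connectedComponentsWithStats(m)
    print('px',u,v)
    for i in range(1,k):
        if st[i,4]>80:
            pts=np.argwhere(l==i)[:,::-1]; W=np.array([onz(C,*p,z)[:2] for p in pts],np.float32); r=cv2.minAreaRect(W)
            print(st[i,4],'px',ce[i].round(),'rect',np.round(r[0],4),np.round(r[1],3),round(r[2],1),'mean',W.mean(0).round(4))
    return s,im,C
E
python3 - <<'E'
from h import *
s,im,C=look('w2',[.661,-.055,.03],.044)
# clip height
A,B=cam('top'),cam('side'); o,d=ray(A,372.7,271); p,e=ray(B,300.6,267.8)
t=np.linalg.lstsq(np.c_[d,-e],p-o,rcond=None)[0]; print('clip',o+d*t[0],p+e*t[1])
E
```

```text
t 2.85 eef [ 0.661  -0.0546  0.1542] phi 24.6 w 0.0525
px 318 184
737 px [321. 177.] rect [ 0.6599 -0.0485] [0.03  0.037] 27.3 mean [ 0.6583 -0.0442]
clip [ 0.37177846 -0.08309688  0.06444312] [ 0.370063   -0.08205842  0.06446526]
```

View pics/w2.png

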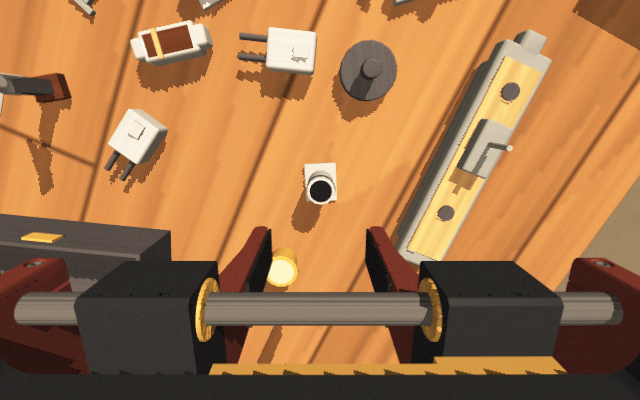

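w2 shows the funnel rim at (320,190), with its base aligned to the gripper, the loupe behind it at (282,268), turret 1 at (291,50) and the weight at (368,70). All stand as in the top view.

Run:
```python
from h import *
s=robot.observe(); C=cam('wrist',s)
print(onz(C,320,190,.044), onz(C,368,70,.016), onz(C,370,67,.038))
a=cv2.imread('pics/w2.png'); h=cv2.cvtColor(a,cv2.COLOR_BGR2GRAY)[160:215,295:345]
k,l,st,ce=cv2.connectedComponentsWithStats((h<60).astype(np.uint8)); print(st[1:],ce[1:]+[295,160])
```

```text
[ 0.66277973 -0.05424828  0.044     ] [0.65778782 0.06895031 0.016     ] [0.65649806 0.06819933 0.038     ]
[[ 15  21  21  21 345]] [[320.11014493 190.83478261]]
```

Call:
{"op": "jog_arm", "data": {
  "travel": [
    [0.08,0,-1],
    [0,0,-1],
    [0,0,-1],
    [0,0,-1],
    [0,0,-1]
  ],
  "yaw": [0.4,0,0,0,0]
}}

```text
time: 3.4
eef_pos: [0.6628, -0.0486, 0.0328]
ee_rot: [0.0, 0.523, 0.852, 0.001]
force: [-0.3, -0.7, 0.0]
gripper_width: 0.0524
grip_force: 0.0
```

Call:
{"op": "jog_arm", "data": {
  "travel": [
    [0,0,-0.5],
    [0,0,0],
    [0,0,0]
  ],
  "yaw": [0,0,0]
}}

```text
time: 3.7
eef_pos: [0.6631, -0.0503, 0.0217]
ee_rot: [0.0, 0.524, 0.852, 0.0]
force: [0.6, -0.3, -0.2]
gripper_width: 0.0525
grip_force: 0.0
```

Call:
{"op": "jog_arm", "data": {
  "travel": [
    [0,0,0],
    [0,0,0],
    [0,0,0],
    [0,0,0]
  ],
  "yaw": [0,0,0,0],
  "jaw": 1,
  "grip_force": 20
}}

```text
time: 4.1
eef_pos: [0.6627, -0.0511, 0.0212]
ee_rot: [0.0, 0.524, 0.852, 0.0]
force: [0.5, -0.4, 0.3]
gripper_width: 0.0236
grip_force: 0.0
```

Call:
{"op": "jog_arm", "data": {
  "travel": [
    [0,0,1],
    [0,0,1],
    [0,0,1],
    [0,0,1],
    [0,0,1]
  ],
  "yaw": [0,0,0,0,0]
}}

```text
time: 4.6
eef_pos: [0.6623, -0.0511, 0.1469]
ee_rot: [0.0, 0.524, 0.852, 0.0]
force: [0.3, 0.7, 0.6]
gripper_width: 0.0006
grip_force: 0.0
```

The grip closed on nothing, so I'll look again.

Run:
```python
from h import *
s,im,C=look('w3',[.663,-.054,.03],.044)
```

```text
t 4.6 eef [ 0.6623 -0.0511  0.1469] phi 26.8 w 0.0006
px 317 188
770 px [318. 181.] rect [ 0.6597 -0.0484] [0.029 0.036] 26.8 mean [ 0.658  -0.0438]
```

View pics/w3.png

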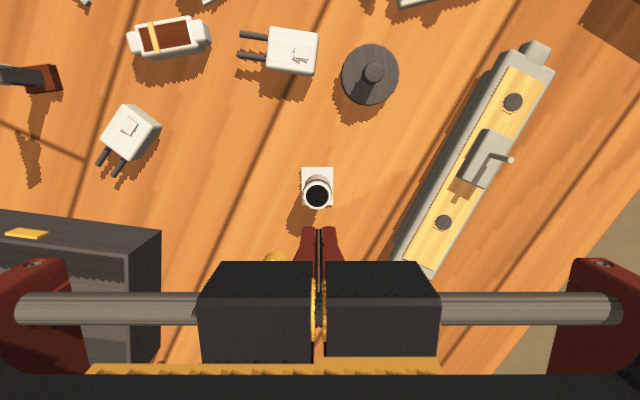

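Run:
```python
from h import *
s=robot.observe(); C=cam('wrist',s); B=cam('side'); A=cam('top')
for n,P in [('base',(.661,-.054,.0)),('top',(.661,-.054,.044))]:
    print(n,'w',np.round(proj(C,P)),'side',np.round(proj(B,P)),'top',np.round(proj(A,P)))
print('tcp in side/wrist',proj(B,s['eef_pos']),proj(C,s['eef_pos']))
s,im=snap('side','s1'); 
u,v=map(int,proj(B,s['eef_pos']))
cv2.imwrite('pics/s1c.png',cv2.resize(im[v-110:v+110,u-130:u+130],None,fx=2.5,fy=2.5))
print(u,v)
```

```text
base w [314. 179.] side [371. 227.] top [359. 169.]
top w [313. 189.] side [372. 219.] top [360. 166.]
tcp in side/wrist (np.float64(375.23937760685135), np.float64(195.4109586823454)) (np.float64(318.3263500781986), np.float64(227.7955107463895))
375 195
```

View pics/s1c.png

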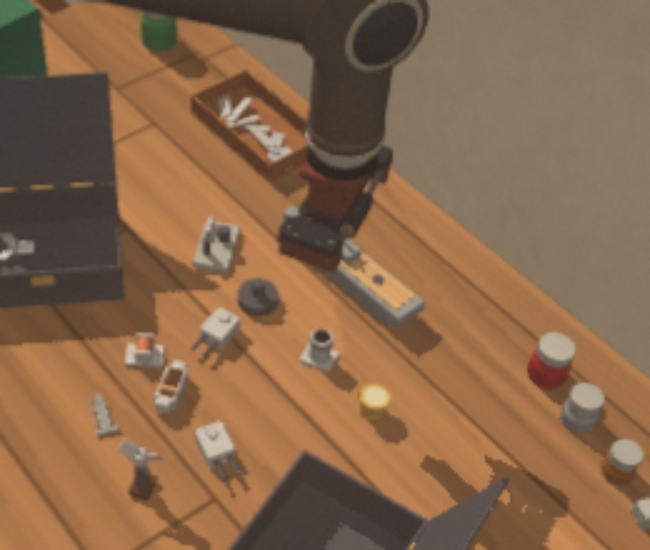

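The cameras agree on the funnel at (0.661,-0.054), and it is unmoved. I'll retry more slowly and look before closing.

Call:
{"op": "jog_arm", "data": {
  "travel": [
    [0,-0.12,0],
    [0,0,0],
    [0,0,0],
    [0,0,0],
    [0,0,-0.6]
  ],
  "yaw": [0,0,0,0,0],
  "jaw": 0.4
}}

```text
time: 5.2
eef_pos: [0.6636, -0.0542, 0.1316]
ee_rot: [0.001, 0.524, 0.852, 0.001]
force: [1.1, -0.5, -0.0]
gripper_width: 0.0369
grip_force: 0.0
```

Call:
{"op": "jog_arm", "data": {
  "travel": [
    [0,0,-0.6],
    [0,0,-0.6],
    [0,0,-0.6],
    [0,0,-0.6],
    [0,0,-0.6]
  ],
  "yaw": [0,0,0,0,0]
}}

```text
time: 5.7
eef_pos: [0.6622, -0.0541, 0.0542]
ee_rot: [-0.0, 0.524, 0.852, -0.0]
force: [-0.1, -0.8, -0.3]
gripper_width: 0.0528
grip_force: 0.0
```

Call:
{"op": "jog_arm", "data": {
  "travel": [
    [0,0,-0.6],
    [0,0,-0.6],
    [0,0,-0.5],
    [0,0,0],
    [0,0,0]
  ],
  "yaw": [0,0,0,0,0]
}}

```text
time: 6.2
eef_pos: [0.6625, -0.0542, 0.0131]
ee_rot: [-0.0, 0.524, 0.852, -0.0]
force: [-0.4, -0.1, 0.7]
gripper_width: 0.0527
grip_force: 0.0
```

Run:
```python
from h import *
s,im=snap('wrist','w4'); print(s['eef_pos'],s['joint_pos'],s['gripper_width']); C=cam('wrist',s); print(proj(C,(.662,-.054,.044)))
```

```text
[ 0.66250975 -0.05415718  0.01314858] [-0.24342522  0.69446788  0.37561802  1.66766594 -0.32033486  0.84092046
  0.73575867] 0.052688480729519926
(np.float64(317.6733400442523), np.float64(247.36548215292717))
```

View pics/w4.png

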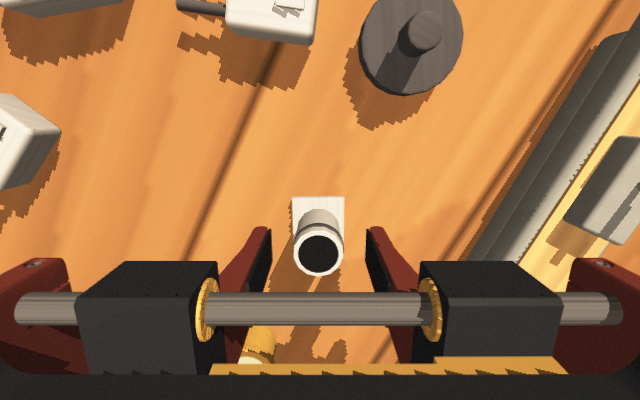

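w4 shows the funnel rim at (318,254), between the open fingers at (265,235) and (370,235). I'll close now with more rows.

Call:
{"op": "jog_arm", "data": {
  "travel": [
    [0,0,0],
    [0,0,0],
    [0,0,0],
    [0,0,0],
    [0,0,0]
  ],
  "yaw": [0,0,0,0,0],
  "jaw": 1,
  "grip_force": 20
}}

```text
time: 6.75
eef_pos: [0.6627, -0.054, 0.0136]
ee_rot: [0.0, 0.524, 0.852, 0.0]
force: [-0.9, -0.5, 2.3]
gripper_width: 0.027
grip_force: 20.0
```

Call:
{"op": "jog_arm", "data": {
  "travel": [
    [0,0,0.8],
    [0,0,1],
    [0,0,1],
    [0,0,1],
    [0,0,0.6]
  ],
  "yaw": [0,0,0,0,0]
}}

```text
time: 7.25
eef_pos: [0.6631, -0.0542, 0.1252]
ee_rot: [0.001, 0.524, 0.852, 0.001]
force: [0.6, 0.6, -0.6]
gripper_width: 0.0269
grip_force: 20.0
```

Call:
{"op": "jog_arm", "data": {
  "travel": [
    [-0.325,0.947,0],
    [-0.325,0.947,0],
    [-0.325,0.947,0],
    [-0.325,0.947,0],
    [-0.325,0.947,0]
  ],
  "yaw": [-1,-1,-1,-1,-1]
}}

```text
time: 7.75
eef_pos: [0.6211, 0.0653, 0.1228]
ee_rot: [-0.0, 0.697, 0.717, -0.0]
force: [0.4, 1.1, -0.3]
gripper_width: 0.0273
grip_force: 20.0
```

Call:
{"op": "jog_arm", "data": {
  "travel": [
    [-0.325,0.947,0],
    [-0.325,0.947,0],
    [-0.325,0.947,0],
    [-0.325,0.947,0],
    [-0.325,0.947,0]
  ],
  "yaw": [-1,-1,-1,-1,-1]
}}

```text
time: 8.25
eef_pos: [0.5805, 0.1837, 0.1229]
ee_rot: [-0.0, 0.836, 0.549, -0.0]
force: [-0.4, -0.2, 0.2]
gripper_width: 0.0276
grip_force: 20.0
```

Call:
{"op": "jog_arm", "data": {
  "travel": [
    [-0.325,0.947,0],
    [-0.325,0.947,0],
    [-0.325,0.947,0],
    [-0.325,0.947,0],
    [0,0,0]
  ],
  "yaw": [-1,-0.1,0,0,0]
}}

```text
time: 8.75
eef_pos: [0.5466, 0.2819, 0.1224]
ee_rot: [-0.001, 0.859, 0.512, -0.0]
force: [-0.6, 0.9, 0.0]
gripper_width: 0.0269
grip_force: 20.0
```

Run:
```python
from h import *
s,im=snap('wrist','w5'); print(s['eef_pos'],phi(s),s['gripper_width'],s['time'])
```

```text
[0.54658757 0.28192386 0.12238355] -28.385962467330405 0.026935822290698776 8.75
```

View pics/w5.png

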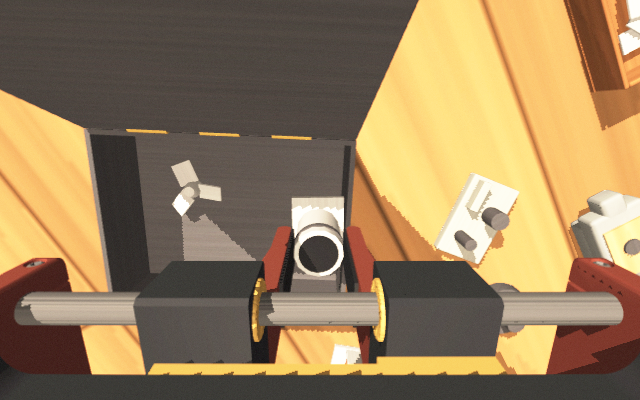

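w5 shows the funnel held over the tin, hinge-side rim corners at (88,130) and (355,141), and the propeller at (187,192). I'll refine the tin from these.

Run:
```python
from h import *
s=robot.observe(); C=cam('wrist',s)
a=onz(C,88,130,.065);b=onz(C,355,141,.065);p=onz(C,187,192,.018)
print(a,b,np.linalg.norm(a-b),np.degrees(np.arctan2(*(a-b)[1::-1])))
y=(a-b)[:2]/np.linalg.norm((a-b)[:2]); x=np.array([y[1],-y[0]]); c=(a+b)[:2]/2-.08*x; print('c',c,'x',x,'prop',(p[:2]-c)@x,(p[:2]-c)@y)
for l in [(.04,-.064),(.04,-.012),(-.024,-.062),(-.036,0),(-.024,.062)]: print(l,c+l[0]*x+l[1]*y)
```

```text
[0.41955271 0.4155517  0.065     ] [0.59679909 0.30960379 0.065     ] 0.20649755508580347 149.13139473110024
c [0.46713022 0.29391005] x [0.51307101 0.85834617] prop 0.020828586978107688 0.04998412058576103
(0.04, -0.064) [0.54258722 0.29540735]
(0.04, -0.012) [0.49795322 0.32208704]
(-0.024, -0.062) [0.50803398 0.24149934]
(-0.036, 0) [0.44865967 0.26300959]
(-0.024, 0.062) [0.40159906 0.30512014]
```

Call:
{"op": "jog_arm", "data": {
  "travel": [
    [-0.19,0.63,0],
    [0,0,-0.8],
    [0,0,-0.8],
    [0,0,-0.8],
    [0,0,-0.8]
  ],
  "yaw": [-0.3,0,0,0,0]
}}

```text
time: 9.3
eef_pos: [0.5445, 0.2915, 0.0425]
ee_rot: [0.0, 0.867, 0.498, -0.0]
force: [0.4, -0.8, -0.2]
gripper_width: 0.0271
grip_force: 20.0
```

Call:
{"op": "jog_arm", "data": {
  "travel": [
    [0,0,-0.6],
    [0,0,-0.3],
    [0,0,0],
    [0,0,0]
  ],
  "yaw": [0,0,0,0]
}}

```text
time: 9.7
eef_pos: [0.5445, 0.2929, 0.0213]
ee_rot: [0.0, 0.867, 0.498, 0.0]
force: [-0.1, 0.8, 0.0]
gripper_width: 0.0269
grip_force: 20.0
```

Call:
{"op": "jog_arm", "data": {
  "travel": [
    [0,0,0],
    [0,0,0],
    [0,0,0]
  ],
  "yaw": [0,0,0],
  "jaw": 0.6
}}

```text
time: 10.0
eef_pos: [0.5442, 0.2935, 0.0214]
ee_rot: [-0.0, 0.867, 0.498, 0.0]
force: [0.0, 0.9, 0.5]
gripper_width: 0.0355
grip_force: 0.0
```

Call:
{"op": "jog_arm", "data": {
  "travel": [
    [0,0,0.5],
    [0,0,1],
    [0,0,1],
    [0,0,1],
    [0,0,1]
  ],
  "yaw": [0,0,0,0,0]
}}

```text
time: 10.5
eef_pos: [0.5441, 0.2931, 0.1354]
ee_rot: [-0.0, 0.867, 0.498, 0.0]
force: [-0.6, 0.3, -0.3]
gripper_width: 0.0349
grip_force: 0.0
```

Call:
{"op": "jog_arm", "data": {
  "travel": [
    [-0.15,-0.5,0],
    [-0.15,-0.5,0],
    [-0.15,-0.5,0],
    [-0.15,-0.5,0],
    [-0.15,-0.5,0]
  ],
  "yaw": [1,1,1,1,1],
  "jaw": 0.4
}}

```text
time: 11.0
eef_pos: [0.5252, 0.2301, 0.1344]
ee_rot: [0.0, 0.737, 0.675, 0.001]
force: [0.3, -0.4, 0.3]
gripper_width: 0.0527
grip_force: 0.0
```

Call:
{"op": "jog_arm", "data": {
  "travel": [
    [-0.15,-0.5,0],
    [-0.15,-0.5,0],
    [-0.15,-0.5,0],
    [-0.15,-0.5,0],
    [-0.15,-0.5,0]
  ],
  "yaw": [1,1,1,1,1]
}}

```text
time: 11.5
eef_pos: [0.5066, 0.1675, 0.1343]
ee_rot: [0.0, 0.574, 0.819, 0.0]
force: [-0.2, -1.0, -0.6]
gripper_width: 0.0526
grip_force: 0.0
```

Call:
{"op": "jog_arm", "data": {
  "travel": [
    [-0.15,-0.5,0],
    [-0.15,-0.5,0],
    [-0.15,-0.5,0],
    [-0.15,-0.5,0],
    [-0.15,-0.5,0]
  ],
  "yaw": [1,1,1,1,1]
}}

```text
time: 12.0
eef_pos: [0.4878, 0.1049, 0.1343]
ee_rot: [0.0, 0.383, 0.924, 0.0]
force: [-0.1, -0.5, -0.2]
gripper_width: 0.0528
grip_force: 0.0
```

Call:
{"op": "jog_arm", "data": {
  "travel": [
    [-0.15,-0.55,0],
    [-0.15,-0.55,0],
    [0,0,0]
  ],
  "yaw": [1,0.3,0]
}}

```text
time: 12.3
eef_pos: [0.4801, 0.0762, 0.1343]
ee_rot: [0.0, 0.333, 0.943, 0.0]
force: [-0.3, 0.3, -0.3]
gripper_width: 0.0531
grip_force: 0.0
```

Run:
```python
from h import *
s,im,C=look('w6',[.480,.078,.01],.028)
h=cv2.cvtColor(im,cv2.COLOR_BGR2HSV); m=(((h[...,0]<12)|(h[...,0]>172))&(h[...,1]>110)&(h[...,2]>100)).astype(np.uint8)
u,v=map(int,proj(C,(.48,.078,.028))); w=np.zeros_like(m); cv2.circle(w,(u,v),45,1,-1); m=cv2.morphologyEx(m&w,cv2.MORPH_OPEN,np.ones((3,3),np.uint8))
k,l,st,ce=cv2.connectedComponentsWithStats(m)
for i in range(1,k):
  if st[i,4]>60: print('red',st[i],ce[i],onz(C,*ce[i],.025), cv2.minAreaRect(np.argwhere(l==i)[:,::-1].astype(np.float32)))
cv2.imwrite('pics/w6c.png',im)
```

```text
t 12.3 eef [0.4801 0.0762 0.1343] phi 51.1 w 0.0531
px 319 183
```

View pics/w6.png

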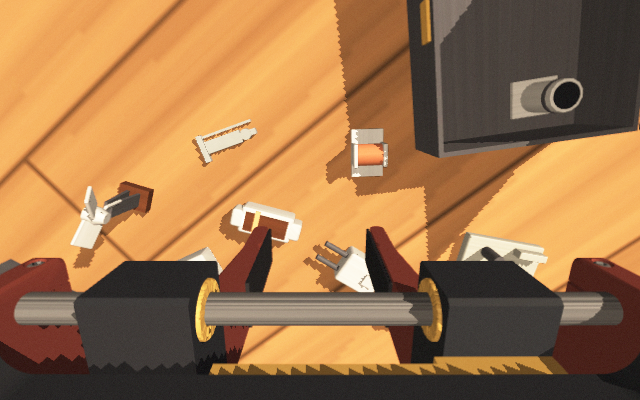

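w6 shows the winch knocked aside, now at (367,153) in the tin's shadow. The funnel stands in the tin at (545,98), and the boat is at (265,222).

Run:
```python
from h import *
s=robot.observe(); C=cam('wrist',s)
print('winch',onz(C,366.5,153,.006),onz(C,366,155,.02),'ends',onz(C,367,129,.006),onz(C,365.5,177,.006))
print('boat',onz(C,266,219,.024),'ang',onz(C,236,213,.024),onz(C,297,232,.024))
```

```text
winch [0.48638731 0.13538667 0.006     ] [0.48488875 0.13326615 0.02      ] ends [0.46762172 0.14991906 0.006     ] [0.50559981 0.11985983 0.006     ]
boat [0.4726106  0.01613765 0.024     ] ang [ 0.44893562 -0.00307137  0.024     ] [0.50299881 0.03146731 0.024     ]
```

Call:
{"op": "jog_arm", "data": {
  "travel": [
    [0.09,0.8,0],
    [0.09,0.8,0],
    [0.08,0.76,0],
    [0,0,-0.8],
    [0,0,-0.8]
  ],
  "yaw": [0.1,0,0,0,0],
  "jaw": 0.5
}}

```text
time: 12.85
eef_pos: [0.4873, 0.141, 0.0931]
ee_rot: [0.0, 0.326, 0.945, 0.001]
force: [-0.0, 0.1, -0.4]
gripper_width: 0.0438
grip_force: 0.0
```

Call:
{"op": "jog_arm", "data": {
  "travel": [
    [0,0,-0.8],
    [0,0,-0.8],
    [0,0,-0.8],
    [0,0,-0.8],
    [0,0,0]
  ],
  "yaw": [0,0,0,0,0]
}}

```text
time: 13.35
eef_pos: [0.4851, 0.1391, 0.0111]
ee_rot: [-0.002, 0.327, 0.945, -0.001]
force: [-1.6, -0.7, 0.1]
gripper_width: 0.0438
grip_force: 0.0
```

Call:
{"op": "jog_arm", "data": {
  "travel": [
    [0,0,-0.1],
    [0,0,0]
  ],
  "yaw": [0,0]
}}

```text
time: 13.55
eef_pos: [0.4872, 0.1382, 0.0113]
ee_rot: [0.0, 0.327, 0.945, 0.0]
force: [-0.8, -1.1, 0.4]
gripper_width: 0.0437
grip_force: 0.0
```

Call:
{"op": "jog_arm", "data": {
  "travel": [
    [0,0,0],
    [0,0,0],
    [0,0,0],
    [0,0,0],
    [0,0,0]
  ],
  "yaw": [0,0,0,0,0],
  "jaw": 1
}}

```text
time: 14.05
eef_pos: [0.4868, 0.1372, 0.0109]
ee_rot: [0.0, 0.327, 0.945, 0.0]
force: [-1.0, 0.9, 0.2]
gripper_width: 0.0072
grip_force: 0.0
```

Call:
{"op": "jog_arm", "data": {
  "travel": [
    [0,0,1],
    [0,0,1],
    [0,0,1],
    [0,0,1],
    [0,0,0]
  ],
  "yaw": [0,0,0,0,0],
  "jaw": 0.4
}}

```text
time: 14.55
eef_pos: [0.4887, 0.1377, 0.1137]
ee_rot: [0.002, 0.328, 0.945, 0.002]
force: [-0.2, -0.2, 0.4]
gripper_width: 0.0438
grip_force: 0.0
```

Run:
```python
from h import *
s,im,C=look('w7',[.4865,.1355,.01],.006,rad=70,smax=90,vmin=60)
cv2.imwrite('pics/w7c.png',np.hstack([im[120:260,230:420],cv2.imread('pics/w6.png')[100:240,280:470]]))
```

```text
t 14.55 eef [0.4887 0.1377 0.1137] phi 51.8 w 0.0438
px 314 188
421 px [377. 178.] rect [0.5154 0.1902] [0.009 0.05 ] 59.5 mean [0.5168 0.1888]
1033 px [313. 185.] rect [0.4851 0.1339] [0.034 0.048] 52.3 mean [0.4838 0.1355]
```

View pics/w7c.png

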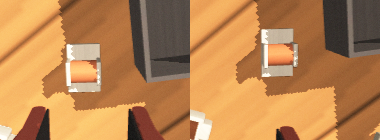

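Left half (now): the winch at crop (84,68) is exactly where expected and unmoved, so the fingers passed above it. The tips seem to sit higher than reported. I'll go lower, watching the force.

Call:
{"op": "jog_arm", "data": {
  "travel": [
    [-0.12,-0.12,0],
    [0,0,-0.8],
    [0,0,-0.8],
    [0,0,-0.8],
    [0,0,-0.8]
  ],
  "yaw": [0,0,0,0,0],
  "jaw": 0.5
}}

```text
time: 15.1
eef_pos: [0.4824, 0.1335, 0.0287]
ee_rot: [-0.001, 0.328, 0.945, -0.001]
force: [0.5, -0.1, -0.3]
gripper_width: 0.0438
grip_force: 0.0
```

Call:
{"op": "jog_arm", "data": {
  "travel": [
    [0,0,-0.8],
    [0,0,0],
    [0,0,-0.2],
    [0,0,0],
    [0,0,0]
  ],
  "yaw": [0,0,0,0,0]
}}

```text
time: 15.6
eef_pos: [0.484, 0.1342, 0.0063]
ee_rot: [0.0, 0.327, 0.945, 0.0]
force: [0.5, 0.1, -0.1]
gripper_width: 0.0438
grip_force: 0.0
```

Run:
```python
from h import *
s,im=snap('side','s2'); print(s['eef_pos'],s['force']); B=cam('side'); u,v=map(int,proj(B,s['eef_pos'])); print(u,v)
cv2.imwrite('pics/s2c.png',cv2.resize(im[v-60:v+50,u-70:u+70],None,fx=5,fy=5,interpolation=cv2.INTER_CUBIC))
```

```text
[0.48404935 0.13422977 0.0062913 ] [ 0.4563318   0.10825778 -0.12755258]
293 214
```

View pics/s2c.png

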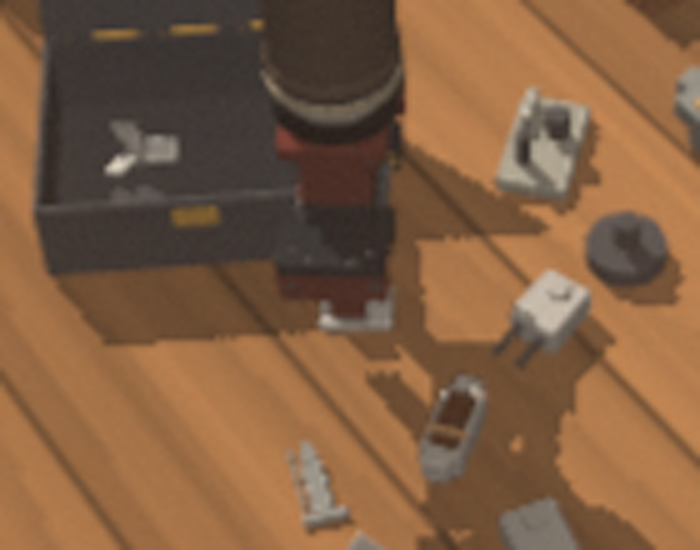

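s2c shows the near finger's tip at (320,315), beside the winch base at (355,320). Closing now.

Call:
{"op": "jog_arm", "data": {
  "travel": [
    [0,0,0],
    [0,0,0],
    [0,0,0],
    [0,0,0]
  ],
  "yaw": [0,0,0,0],
  "jaw": 1
}}

```text
time: 16.05
eef_pos: [0.4838, 0.1342, 0.0059]
ee_rot: [0.0, 0.327, 0.945, 0.0]
force: [-0.4, 0.2, 0.4]
gripper_width: 0.0154
grip_force: 0.0
```

Run:
```python
from h import *
s=robot.observe(); B=cam('side'); P=np.array([.48405,.13423,.0063]); d=np.array([np.cos(np.radians(51.8)),np.sin(np.radians(51.8)),0])
f=lambda p:((np.array(proj(B,p))-[223,154])*5).round()
for dz in (0,.01,.02,.03,.04): print(dz,'near tip',f(P-d*.022+[0,0,dz]),'back',f(P-d*.0355+[0,0,dz]))
print('winch base',[f((.4851,.1339,.006)),f(np.array([.4851,.1339,.006])+ .024*np.array([.786,-.618,0])),f(np.array([.4851,.1339,.006])- .024*np.array([.786,-.618,0]))])
x=np.array([-d[1]*-1,-d[0],0]);print('pad edges',f(P-d*.022+x*.01),f(P-d*.022-x*.01))
```

```text
0 near tip [348. 330.] back [347. 346.]
0.01 near tip [348. 321.] back [346. 337.]
0.02 near tip [347. 311.] back [345. 327.]
0.03 near tip [346. 301.] back [344. 317.]
0.04 near tip [345. 291.] back [343. 308.]
winch base [array([353., 304.]), array([389., 305.]), array([317., 303.])]
pad edges [364. 331.] [333. 330.]
```

Call:
{"op": "jog_arm", "data": {
  "travel": [
    [0,0,0],
    [0,0,0],
    [0,0,0]
  ],
  "yaw": [0,0,0]
}}

```text
time: 16.35
eef_pos: [0.4837, 0.1342, 0.0057]
ee_rot: [-0.0, 0.327, 0.945, -0.0]
force: [0.4, 0.2, 0.7]
gripper_width: 0.0003
grip_force: 0.0
```

From the finger spacing in the wrist pictures (pad-face depth ≈ 0.165 instead of 0.20), the real tips lie about 27 mm above the reported TCP. So I use tip z ≈ TCP z + 0.027.

Call:
{"op": "jog_arm", "data": {
  "travel": [
    [0.06,0,0.8],
    [0,0,0],
    [0,0,0],
    [0,0,0],
    [0,0,0]
  ],
  "yaw": [0,0,0,0,0],
  "jaw": 0.5
}}

```text
time: 16.85
eef_pos: [0.4848, 0.134, 0.0252]
ee_rot: [-0.0, 0.327, 0.945, -0.0]
force: [-0.8, 0.9, -0.0]
gripper_width: 0.0373
grip_force: 0.0
```

Call:
{"op": "jog_arm", "data": {
  "travel": [
    [0,0,-0.4],
    [0,0,-0.4],
    [0,0,-0.3],
    [0,0,-0.2],
    [0,0,0]
  ],
  "yaw": [0,0,0,0,0]
}}

```text
time: 17.35
eef_pos: [0.4846, 0.1338, -0.0078]
ee_rot: [-0.001, 0.327, 0.945, -0.001]
force: [-0.7, -0.6, 0.1]
gripper_width: 0.0436
grip_force: 0.0
```

Call:
{"op": "jog_arm", "data": {
  "travel": [
    [0,0,-0.2],
    [0,0,-0.1],
    [0,0,0]
  ],
  "yaw": [0,0,0]
}}

```text
time: 17.65
eef_pos: [0.4851, 0.1341, -0.0145]
ee_rot: [-0.0, 0.327, 0.945, -0.0]
force: [-0.9, 0.3, -0.7]
gripper_width: 0.0437
grip_force: 0.0
```

Call:
{"op": "jog_arm", "data": {
  "travel": [
    [0,0,0],
    [0,0,0],
    [0,0,0],
    [0,0,0]
  ],
  "yaw": [0,0,0,0],
  "jaw": 1
}}

```text
time: 18.05
eef_pos: [0.4854, 0.1343, -0.0141]
ee_rot: [0.0, 0.327, 0.945, 0.0]
force: [-0.4, 0.2, 0.9]
gripper_width: 0.0318
grip_force: 19.9
```

Call:
{"op": "jog_arm", "data": {
  "travel": [
    [0,0,0.6],
    [0,0,1],
    [0,0,1],
    [0,0,1],
    [0,0,0.6]
  ],
  "yaw": [0,0,0,0,-1]
}}

```text
time: 18.55
eef_pos: [0.4858, 0.1342, 0.0926]
ee_rot: [0.001, 0.369, 0.93, 0.001]
force: [0.5, -0.1, -0.7]
gripper_width: 0.032
grip_force: 19.9
```

Call:
{"op": "jog_arm", "data": {
  "travel": [
    [0.03,0.47,0],
    [0.03,0.47,0],
    [0.03,0.47,0],
    [0.03,0.47,0],
    [0.03,0.47,0]
  ],
  "yaw": [-1,-1,-1,-1,-1]
}}

```text
time: 19.05
eef_pos: [0.4888, 0.1934, 0.0908]
ee_rot: [-0.0, 0.562, 0.827, 0.0]
force: [0.2, 0.0, -0.7]
gripper_width: 0.0316
grip_force: 19.9
```

Call:
{"op": "jog_arm", "data": {
  "travel": [
    [0.03,0.47,0],
    [0.03,0.47,0],
    [0.03,0.47,0],
    [0.03,0.47,0],
    [0.03,0.47,0]
  ],
  "yaw": [-1,-1,-1,-1,-1]
}}

```text
time: 19.55
eef_pos: [0.4925, 0.2521, 0.0907]
ee_rot: [-0.0, 0.728, 0.686, -0.0]
force: [-0.4, -0.4, -1.1]
gripper_width: 0.0321
grip_force: 19.9
```

Call:
{"op": "jog_arm", "data": {
  "travel": [
    [0.03,0.47,0],
    [0.03,0.47,0],
    [0.03,0.47,0],
    [0.03,0.47,0],
    [0.03,0.47,0]
  ],
  "yaw": [-1,-1,-1,-1,-1]
}}

```text
time: 20.05
eef_pos: [0.4962, 0.3109, 0.0907]
ee_rot: [-0.0, 0.859, 0.512, -0.0]
force: [-0.8, 0.1, -0.5]
gripper_width: 0.0319
grip_force: 19.9
```

Call:
{"op": "jog_arm", "data": {
  "travel": [
    [0.03,0.47,0],
    [0,0,0]
  ],
  "yaw": [-0.35,0]
}}

```text
time: 20.25
eef_pos: [0.4966, 0.324, 0.0904]
ee_rot: [-0.0, 0.865, 0.501, -0.0]
force: [-1.1, -0.6, -1.1]
gripper_width: 0.0319
grip_force: 19.9
```

Run:
```python
from h import *
s,im,C=look('w8',[.449,.348,.018],.018,rad=45,vmin=90)
```

```text
t 20.25 eef [0.4966 0.324  0.0904] phi -29.8 w 0.0319
px 256 201
6076 px [255. 200.] rect [0.4476 0.3469] [0.079 0.077] 60.1 mean [0.4485 0.3495]
```

Call:
{"op": "jog_arm", "data": {
  "travel": [
    [0,0,-0.8],
    [0,0,-0.8],
    [0,0,-0.8],
    [0,0,-0.6],
    [0,0,-0.4]
  ],
  "yaw": [0,0,0,0,0]
}}

```text
time: 20.8
eef_pos: [0.4968, 0.3212, 0.0047]
ee_rot: [0.0, 0.866, 0.5, -0.001]
force: [-0.6, 0.7, -0.6]
gripper_width: 0.0317
grip_force: 19.9
```

Call:
{"op": "jog_arm", "data": {
  "travel": [
    [0,0,-0.2],
    [0,0,-0.15],
    [0,0,0]
  ],
  "yaw": [0,0,0]
}}

```text
time: 21.1
eef_pos: [0.4974, 0.3221, -0.0029]
ee_rot: [0.0, 0.866, 0.5, 0.0]
force: [-0.3, -0.4, -1.2]
gripper_width: 0.0316
grip_force: 19.9
```

Call:
{"op": "jog_arm", "data": {
  "travel": [
    [0,0,-0.25],
    [0,0,0]
  ],
  "yaw": [0,0]
}}

```text
time: 21.3
eef_pos: [0.497, 0.3222, -0.0095]
ee_rot: [-0.0, 0.866, 0.5, -0.0]
force: [-0.3, 0.0, -1.0]
gripper_width: 0.0317
grip_force: 19.9
```

Call:
{"op": "jog_arm", "data": {
  "travel": [
    [0,0,0],
    [0,0,0],
    [0,0,0]
  ],
  "yaw": [0,0,0],
  "jaw": 0.54
}}

```text
time: 21.6
eef_pos: [0.4974, 0.3223, -0.009]
ee_rot: [-0.0, 0.866, 0.5, 0.0]
force: [0.5, -0.1, -0.1]
gripper_width: 0.0403
grip_force: 0.0
```

Call:
{"op": "jog_arm", "data": {
  "travel": [
    [0,0,0.6],
    [0,0,1],
    [0,0,1],
    [0,0,1],
    [0,0,1]
  ],
  "yaw": [0,0,0,0,0]
}}

```text
time: 22.1
eef_pos: [0.4974, 0.322, 0.108]
ee_rot: [-0.0, 0.866, 0.5, 0.0]
force: [0.4, -1.0, 0.5]
gripper_width: 0.0406
grip_force: 0.0
```

Call:
{"op": "jog_arm", "data": {
  "travel": [
    [-0.08,-0.95,0],
    [-0.08,-0.95,0],
    [-0.08,-0.95,0],
    [-0.08,-0.95,0],
    [-0.08,-0.95,0]
  ],
  "yaw": [-0.5,-0.5,-0.5,-0.5,-0.5],
  "jaw": 0.46
}}

```text
time: 22.6
eef_pos: [0.4872, 0.2021, 0.1065]
ee_rot: [-0.0, 0.916, 0.402, 0.0]
force: [-0.3, -1.2, -0.0]
gripper_width: 0.0473
grip_force: 0.0
```

Call:
{"op": "jog_arm", "data": {
  "travel": [
    [-0.08,-0.95,0],
    [-0.08,-0.95,0],
    [-0.08,-0.95,0],
    [-0.08,-0.95,0],
    [-0.08,-0.95,0]
  ],
  "yaw": [-0.5,-0.5,-0.5,-0.5,-0.5]
}}

```text
time: 23.1
eef_pos: [0.477, 0.0827, 0.1058]
ee_rot: [0.0, 0.954, 0.299, 0.0]
force: [-0.8, 0.4, -0.3]
gripper_width: 0.0475
grip_force: 0.0
```

Call:
{"op": "jog_arm", "data": {
  "travel": [
    [-0.08,-0.95,0],
    [-0.08,-0.95,0],
    [0,-0.95,0],
    [0,0,0]
  ],
  "yaw": [-0.5,0,0,0]
}}

```text
time: 23.5
eef_pos: [0.4729, 0.0093, 0.106]
ee_rot: [0.0, 0.961, 0.277, 0.0]
force: [-0.2, 0.6, -0.4]
gripper_width: 0.0472
grip_force: 0.0
```

Run:
```python
from h import *
s,im,C=look('w9',[.474,.014,.024],.024,rad=75)
# fill dark interior: boat convex hull
h=cv2.cvtColor(im,cv2.COLOR_BGR2HSV); m=((h[...,1]<70)&(h[...,2]>120)).astype(np.uint8)
w=np.zeros_like(m); u,v=map(int,proj(C,(.474,.014,.024))); cv2.circle(w,(u,v),60,1,-1)
p=np.argwhere(m&w)[:,::-1]; W=np.array([onz(C,*q,.024)[:2] for q in p],np.float32); print('all',cv2.minAreaRect(W))
```

```text
t 23.5 eef [0.4729 0.0093 0.106 ] phi -57.8 w 0.0472
px 313 191
688 px [318. 169.] rect [0.4884 0.0186] [0.045 0.027] 35.7 mean [0.4933 0.0222]
348 px [321. 220.] rect [ 0.4566 -0.0045] [0.021 0.027] 36.7 mean [ 0.4552 -0.0055]
all ((0.47743678092956543, 0.010471917688846588), (0.07237295806407928, 0.02715037390589714), 35.982093811035156)
```

Call:
{"op": "jog_arm", "data": {
  "travel": [
    [0.15,0.04,-0.8],
    [0,0,-0.8],
    [0,0,-0.8],
    [0,0,-0.8],
    [0,0,-0.8]
  ],
  "yaw": [0.75,0,0,0,0]
}}

```text
time: 24.05
eef_pos: [0.4769, 0.0152, 0.0047]
ee_rot: [-0.0, 0.95, 0.312, -0.0]
force: [-0.1, -0.4, 0.2]
gripper_width: 0.0476
grip_force: 0.0
```

Call:
{"op": "jog_arm", "data": {
  "travel": [
    [0,0,-0.6],
    [0,0,-0.25],
    [0,0,0]
  ],
  "yaw": [0,0,0]
}}

```text
time: 24.35
eef_pos: [0.4765, 0.0146, -0.0161]
ee_rot: [-0.0, 0.95, 0.311, -0.001]
force: [0.3, 1.2, -0.6]
gripper_width: 0.0474
grip_force: 0.0
```

Call:
{"op": "jog_arm", "data": {
  "travel": [
    [0,0,0],
    [0,0,0],
    [0,0,0],
    [0,0,0]
  ],
  "yaw": [0,0,0,0],
  "jaw": 1
}}

```text
time: 24.75
eef_pos: [0.4776, 0.0146, -0.0149]
ee_rot: [-0.0, 0.95, 0.311, 0.001]
force: [-1.8, 0.6, 5.4]
gripper_width: 0.028
grip_force: 20.0
```

Call:
{"op": "jog_arm", "data": {
  "travel": [
    [0,0,0.6],
    [0,0,1],
    [0,0,1],
    [0,0,1],
    [0,0,0.6]
  ],
  "yaw": [0,0,0,0,0]
}}

```text
time: 25.25
eef_pos: [0.4774, 0.0144, 0.0912]
ee_rot: [-0.0, 0.95, 0.311, 0.001]
force: [-0.6, 0.2, -0.8]
gripper_width: 0.0276
grip_force: 20.0
```

Call:
{"op": "jog_arm", "data": {
  "travel": [
    [-0.1,0.9,0],
    [-0.1,0.9,0],
    [-0.1,0.9,0],
    [-0.1,0.9,0],
    [-0.1,0.9,0]
  ],
  "yaw": [0.5,0.5,0.5,0.5,0.5]
}}

```text
time: 25.75
eef_pos: [0.4641, 0.1279, 0.0897]
ee_rot: [-0.0, 0.91, 0.414, 0.0]
force: [0.4, 1.2, -0.6]
gripper_width: 0.0276
grip_force: 20.0
```

Call:
{"op": "jog_arm", "data": {
  "travel": [
    [-0.1,0.9,0],
    [-0.1,0.9,0],
    [-0.1,0.9,0],
    [-0.1,0.9,0],
    [-0.1,0.9,0]
  ],
  "yaw": [0.5,0.5,0.5,0.5,0.3]
}}

```text
time: 26.25
eef_pos: [0.4517, 0.2412, 0.0895]
ee_rot: [-0.0, 0.864, 0.503, 0.0]
force: [1.1, -0.7, -0.1]
gripper_width: 0.0278
grip_force: 20.0
```

Call:
{"op": "jog_arm", "data": {
  "travel": [
    [-0.1,0.95,0],
    [0,0,0]
  ],
  "yaw": [0,0]
}}

```text
time: 26.45
eef_pos: [0.4486, 0.2676, 0.0892]
ee_rot: [-0.0, 0.863, 0.504, 0.0]
force: [-0.6, 0.3, -1.1]
gripper_width: 0.028
grip_force: 20.0
```

Call:
{"op": "jog_arm", "data": {
  "travel": [
    [-0.05,-0.15,-0.4],
    [0,0,-0.8],
    [0,0,-0.8],
    [0,0,-0.8],
    [0,0,-0.5]
  ],
  "yaw": [0,0,0,0,0]
}}

```text
time: 26.95
eef_pos: [0.4487, 0.2585, 0.006]
ee_rot: [0.0, 0.865, 0.501, 0.0]
force: [0.0, 1.6, 6.3]
gripper_width: 0.028
grip_force: 20.0
```

Call:
{"op": "jog_arm", "data": {
  "travel": [
    [0,0,-0.4],
    [0,0,-0.25],
    [0,0,0],
    [0,0,0]
  ],
  "yaw": [0,0,0,0]
}}

```text
time: 27.35
eef_pos: [0.449, 0.259, -0.0087]
ee_rot: [-0.0, 0.865, 0.502, 0.001]
force: [0.2, 0.4, 9.3]
gripper_width: 0.0274
grip_force: 20.0
```

Contact: the boat's end is against the front wall. I'll raise it, shift 6 mm inward and lower again.

Call:
{"op": "jog_arm", "data": {
  "travel": [
    [0,0,0.8],
    [0,0,0.8],
    [0.12,0.24,0],
    [0,0,0]
  ],
  "yaw": [0,0,0,0]
}}

```text
time: 27.75
eef_pos: [0.4515, 0.266, 0.0305]
ee_rot: [-0.0, 0.865, 0.502, 0.0]
force: [-0.7, 0.1, -0.2]
gripper_width: 0.028
grip_force: 20.0
```

Call:
{"op": "jog_arm", "data": {
  "travel": [
    [0,0,-0.5],
    [0,0,-0.5],
    [0,0,-0.4],
    [0,0,-0.2],
    [0,0,0]
  ],
  "yaw": [0,0,0,0,0]
}}

```text
time: 28.25
eef_pos: [0.4503, 0.2644, -0.0104]
ee_rot: [-0.0, 0.865, 0.502, -0.001]
force: [-2.0, -1.0, 4.7]
gripper_width: 0.028
grip_force: 20.0
```

Call:
{"op": "jog_arm", "data": {
  "travel": [
    [0,0,0],
    [0,0,0],
    [0,0,0]
  ],
  "yaw": [0,0,0],
  "jaw": 0.57
}}

```text
time: 28.55
eef_pos: [0.4512, 0.2652, -0.0096]
ee_rot: [0.0, 0.865, 0.502, -0.0]
force: [-0.9, 0.1, -0.1]
gripper_width: 0.0379
grip_force: 0.0
```

Call:
{"op": "jog_arm", "data": {
  "travel": [
    [0,0,0.6],
    [0,0,1],
    [0,0,1],
    [0,0,1],
    [0,0,1]
  ],
  "yaw": [0,0,0,0,0]
}}

```text
time: 29.05
eef_pos: [0.4513, 0.2652, 0.1078]
ee_rot: [-0.0, 0.865, 0.502, 0.0]
force: [0.3, 0.4, 0.1]
gripper_width: 0.0376
grip_force: 0.0
```

Call:
{"op": "jog_arm", "data": {
  "travel": [
    [0.52,-0.85,0],
    [0.52,-0.85,0],
    [0.52,-0.85,0],
    [0.52,-0.85,0],
    [0.52,-0.85,0]
  ],
  "yaw": [-0.8,-0.8,-0.8,-0.8,-0.8],
  "jaw": 0.38
}}

```text
time: 29.55
eef_pos: [0.5167, 0.1584, 0.1069]
ee_rot: [-0.0, 0.939, 0.343, 0.0]
force: [0.2, -0.4, 0.5]
gripper_width: 0.0548
grip_force: 0.0
```

Call:
{"op": "jog_arm", "data": {
  "travel": [
    [0.52,-0.85,0],
    [0.52,-0.85,0],
    [0.52,-0.85,0],
    [0.52,-0.85,0],
    [0.52,-0.85,0]
  ],
  "yaw": [-0.8,-0.8,-0.8,-0.8,-0.8]
}}

```text
time: 30.05
eef_pos: [0.5817, 0.0522, 0.1069]
ee_rot: [-0.0, 0.985, 0.175, 0.0]
force: [-0.3, -0.7, -0.0]
gripper_width: 0.0546
grip_force: 0.0
```

Call:
{"op": "jog_arm", "data": {
  "travel": [
    [0,0,0]
  ],
  "yaw": [0]
}}

```text
time: 30.15
eef_pos: [0.5826, 0.0492, 0.1072]
ee_rot: [0.001, 0.985, 0.173, 0.001]
force: [0.3, -0.7, 0.3]
gripper_width: 0.0544
grip_force: 0.0
```

Run:
```python
from h import *
s,im,C=look('w10',[.581,.0515,.024],.024,rad=60)
```

```text
t 30.15 eef [0.5826 0.0492 0.1072] phi -70.1 w 0.0544
px 314 196
2111 px [317. 193.] rect [0.5737 0.0472] [0.072 0.035] 18.9 mean [0.5843 0.0507]
```

Call:
{"op": "jog_arm", "data": {
  "travel": [
    [0.1,0,-0.8],
    [0,0,-0.8],
    [0,0,-0.8],
    [0,0,-0.8],
    [0,0,-0.8]
  ],
  "yaw": [-0.2,0,0,0,0]
}}

```text
time: 30.7
eef_pos: [0.5832, 0.0548, 0.0055]
ee_rot: [-0.001, 0.986, 0.169, 0.0]
force: [0.6, 0.1, 0.2]
gripper_width: 0.0545
grip_force: 0.0
```

Call:
{"op": "jog_arm", "data": {
  "travel": [
    [0,0,-0.6],
    [0,0,-0.3],
    [0,0,0]
  ],
  "yaw": [0,0,0]
}}

```text
time: 31.0
eef_pos: [0.5831, 0.0535, -0.0172]
ee_rot: [-0.0, 0.986, 0.168, -0.001]
force: [-0.4, -0.8, -0.6]
gripper_width: 0.0543
grip_force: 0.0
```

Call:
{"op": "jog_arm", "data": {
  "travel": [
    [0,0,0],
    [0,0,0],
    [0,0,0],
    [0,0,0]
  ],
  "yaw": [0,0,0,0],
  "jaw": 1
}}

```text
time: 31.4
eef_pos: [0.5843, 0.0529, -0.016]
ee_rot: [-0.0, 0.986, 0.167, 0.001]
force: [-0.9, -0.3, 5.3]
gripper_width: 0.0358
grip_force: 20.0
```

Call:
{"op": "jog_arm", "data": {
  "travel": [
    [0,0,0.6],
    [0,0,1],
    [0,0,1],
    [0,0,1],
    [0,0,0.6]
  ],
  "yaw": [0,0,0,0,0]
}}

```text
time: 31.9
eef_pos: [0.5844, 0.0527, 0.0909]
ee_rot: [-0.0, 0.986, 0.167, 0.001]
force: [-0.6, -0.5, -0.8]
gripper_width: 0.0355
grip_force: 20.0
```

Call:
{"op": "jog_arm", "data": {
  "travel": [
    [-0.33,0.87,0],
    [-0.33,0.87,0],
    [-0.33,0.87,0],
    [-0.33,0.87,0],
    [-0.33,0.87,0]
  ],
  "yaw": [0.9,0.9,0.9,0.9,0.9]
}}

```text
time: 32.4
eef_pos: [0.5419, 0.1624, 0.0886]
ee_rot: [-0.0, 0.934, 0.358, -0.0]
force: [-0.2, 0.1, -0.6]
gripper_width: 0.036
grip_force: 20.0
```

Call:
{"op": "jog_arm", "data": {
  "travel": [
    [-0.33,0.87,0],
    [-0.33,0.87,0],
    [-0.33,0.87,0],
    [-0.33,0.87,0],
    [0,0,0]
  ],
  "yaw": [0.9,0.9,0.9,1,0]
}}

```text
time: 32.9
eef_pos: [0.5076, 0.2532, 0.088]
ee_rot: [-0.001, 0.862, 0.506, -0.0]
force: [-0.3, 0.3, -0.6]
gripper_width: 0.0359
grip_force: 20.0
```

Call:
{"op": "jog_arm", "data": {
  "travel": [
    [0,0,0]
  ],
  "yaw": [0]
}}

```text
time: 33.0
eef_pos: [0.5092, 0.2493, 0.0883]
ee_rot: [0.0, 0.864, 0.503, -0.0]
force: [-0.3, -0.6, -0.3]
gripper_width: 0.0362
grip_force: 20.0
```

Call:
{"op": "jog_arm", "data": {
  "travel": [
    [0,0,-0.5],
    [0,0,-0.5],
    [0,0,-0.5],
    [0,0,-0.5],
    [0,0,-0.5]
  ],
  "yaw": [0,0,0,0,0]
}}

```text
time: 33.5
eef_pos: [0.5093, 0.2481, 0.0242]
ee_rot: [0.0, 0.865, 0.502, -0.0]
force: [0.1, 0.8, -0.2]
gripper_width: 0.0362
grip_force: 20.0
```

Call:
{"op": "jog_arm", "data": {
  "travel": [
    [0,0,-0.5],
    [0,0,-0.5],
    [0,0,-0.35],
    [0,0,0],
    [0,0,0]
  ],
  "yaw": [0,0,0,0,0]
}}

```text
time: 34.0
eef_pos: [0.5096, 0.2485, -0.008]
ee_rot: [0.0, 0.865, 0.502, -0.0]
force: [-0.7, -0.4, -0.3]
gripper_width: 0.036
grip_force: 20.0
```

Call:
{"op": "jog_arm", "data": {
  "travel": [
    [0,0,-0.12],
    [0,0,0]
  ],
  "yaw": [0,0]
}}

```text
time: 34.2
eef_pos: [0.5096, 0.2488, -0.0108]
ee_rot: [-0.0, 0.865, 0.502, 0.0]
force: [-0.2, 0.4, -0.8]
gripper_width: 0.0358
grip_force: 20.0
```

Call:
{"op": "jog_arm", "data": {
  "travel": [
    [0,0,0],
    [0,0,0],
    [0,0,0]
  ],
  "yaw": [0,0,0],
  "jaw": 0.48
}}

```text
time: 34.5
eef_pos: [0.5096, 0.2488, -0.0108]
ee_rot: [-0.0, 0.865, 0.502, 0.0]
force: [-0.2, 0.1, -0.2]
gripper_width: 0.0457
grip_force: 0.0
```

Call:
{"op": "jog_arm", "data": {
  "travel": [
    [0,0,0.6],
    [0,0,1],
    [0,0,1],
    [0,0,1],
    [0,0,1]
  ],
  "yaw": [0,0,0,0,0]
}}

```text
time: 35.0
eef_pos: [0.5096, 0.2485, 0.1062]
ee_rot: [-0.0, 0.865, 0.502, 0.0]
force: [-0.8, -0.1, -1.2]
gripper_width: 0.0459
grip_force: 0.0
```

Call:
{"op": "jog_arm", "data": {
  "travel": [
    [-0.12,-0.95,0],
    [-0.12,-0.95,0],
    [-0.12,-0.95,0],
    [-0.12,-0.95,0],
    [-0.12,-0.95,0]
  ],
  "yaw": [-1,-1,-1,-1,-1],
  "jaw": 1
}}

```text
time: 35.5
eef_pos: [0.4944, 0.129, 0.1051]
ee_rot: [-0.0, 0.954, 0.301, 0.0]
force: [0.1, -0.7, -0.8]
gripper_width: 0.0093
grip_force: 0.0
```

Call:
{"op": "jog_arm", "data": {
  "travel": [
    [-0.12,-0.95,0],
    [-0.12,-0.95,0],
    [-0.12,-0.95,0],
    [-0.12,-0.95,0],
    [-0.12,-0.95,0]
  ],
  "yaw": [-1,-1,-1,-1,-1]
}}

```text
time: 36.0
eef_pos: [0.4793, 0.0097, 0.1044]
ee_rot: [-0.0, 0.996, 0.087, 0.0]
force: [0.7, -0.2, -0.4]
gripper_width: 0.0006
grip_force: 0.0
```

Call:
{"op": "jog_arm", "data": {
  "travel": [
    [-0.12,-0.95,0],
    [-0.12,-0.95,0],
    [-0.12,-0.95,0],
    [-0.12,-0.95,0],
    [0,0,0]
  ],
  "yaw": [-1,-1,-1,-1,-0.5]
}}

```text
time: 36.5
eef_pos: [0.4667, -0.088, 0.1045]
ee_rot: [0.001, 0.994, -0.112, 0.0]
force: [0.4, -0.1, 0.1]
gripper_width: 0.0005
grip_force: 0.0
```

Run:
```python
from h import *
s,im,C=look('w11',[.465,-.09,.024],.024,rad=80)
for n in [(.371,-.083,.064)]: print(proj(C,n))
```

```text
t 36.5 eef [ 0.4667 -0.088   0.1045] phi -102.8 w 0.0005
px 320 197
1989 px [319. 191.] rect [ 0.4706 -0.0897] [0.045 0.036] 77.2 mean [ 0.4712 -0.0898]
(np.float64(337.1563689070705), np.float64(316.4309079416183))
```

View pics/w11.png

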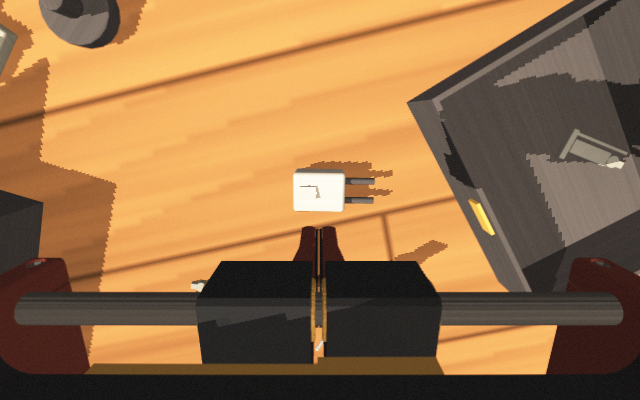

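w11 shows turret 2 at (318,191), barrels to the right, and a clip shadow at (420,250). A direct grasp would swing the gripper body over the clipped propeller, so I nudge the turret +x first with shut fingers.

Call:
{"op": "jog_arm", "data": {
  "travel": [
    [-0.75,0,0],
    [-0.73,0,0],
    [0,0,0],
    [0,0,-0.8],
    [0,0,-0.8]
  ],
  "yaw": [0,0,0,0,0]
}}

```text
time: 37.05
eef_pos: [0.432, -0.0835, 0.0639]
ee_rot: [-0.0, 0.994, -0.106, 0.001]
force: [-0.3, 0.3, 0.4]
gripper_width: 0.0
grip_force: 0.0
```

Call:
{"op": "jog_arm", "data": {
  "travel": [
    [0,0,-0.8],
    [0,0,-0.8],
    [0,0,-0.8],
    [0,0,-0.6],
    [0,0,0]
  ],
  "yaw": [0,0,0,0,0]
}}

```text
time: 37.55
eef_pos: [0.4301, -0.084, -0.0123]
ee_rot: [0.0, 0.994, -0.107, -0.001]
force: [-0.8, 0.8, -0.4]
gripper_width: 0.0004
grip_force: 0.0
```

Call:
{"op": "jog_arm", "data": {
  "travel": [
    [0,0,0],
    [0.3,0,-0.1],
    [0.4,0,0],
    [0.4,0,0],
    [0.4,0,0]
  ],
  "yaw": [0,0,0,0,0]
}}

```text
time: 38.05
eef_pos: [0.4695, -0.0837, -0.0132]
ee_rot: [-0.0, 0.994, -0.106, 0.0]
force: [-1.2, 0.1, -0.2]
gripper_width: 0.0006
grip_force: 0.2
```

Call:
{"op": "jog_arm", "data": {
  "travel": [
    [0.4,0,0],
    [0.3,0,0],
    [0,0,0],
    [-0.4,0,0.3],
    [0,0,1]
  ],
  "yaw": [0,0,0,0,0]
}}

```text
time: 38.55
eef_pos: [0.4717, -0.0839, 0.0181]
ee_rot: [0.0, 0.994, -0.107, -0.003]
force: [-0.6, -0.5, 0.0]
gripper_width: 0.0007
grip_force: 0.0
```

Call:
{"op": "jog_arm", "data": {
  "travel": [
    [0.5,0,1],
    [0.5,0,1],
    [0.5,0,1],
    [0.5,0,0.5],
    [0,0,0]
  ],
  "yaw": [0,0,0,0,0]
}}

```text
time: 39.05
eef_pos: [0.5266, -0.084, 0.1082]
ee_rot: [-0.0, 0.994, -0.106, 0.002]
force: [0.7, 0.8, -0.8]
gripper_width: 0.0004
grip_force: 0.0
```

Run:
```python
from h import *
s,im,C=look('w12',[.505,-.09,.024],.024,rad=80)
```

```text
t 39.05 eef [ 0.5266 -0.084   0.1082] phi -102.2 w 0.0004
px 329 216
1887 px [326. 203.] rect [ 0.5175 -0.0897] [0.046 0.035] 77.8 mean [ 0.5178 -0.0896]
```

Call:
{"op": "jog_arm", "data": {
  "travel": [
    [-0.12,-0.1,0],
    [-0.12,-0.1,0],
    [-0.12,-0.1,0],
    [0,0,0],
    [0,0,0]
  ],
  "yaw": [1,1,1,1,1],
  "jaw": 0.38
}}

```text
time: 39.6
eef_pos: [0.514, -0.0913, 0.1053]
ee_rot: [-0.001, 0.994, 0.113, -0.001]
force: [-0.1, -0.6, -0.3]
gripper_width: 0.037
grip_force: 0.0
```

Call:
{"op": "jog_arm", "data": {
  "travel": [
    [0,0,0],
    [0,0,0],
    [0,0,0],
    [0,0,0],
    [0,0,0]
  ],
  "yaw": [1,1,1,1,1]
}}

```text
time: 40.1
eef_pos: [0.5141, -0.0913, 0.1053]
ee_rot: [-0.001, 0.946, 0.325, -0.001]
force: [0.4, 0.7, 0.1]
gripper_width: 0.0545
grip_force: 0.0
```

Call:
{"op": "jog_arm", "data": {
  "travel": [
    [0,0,0],
    [0,0,-0.4],
    [0,0,-0.4],
    [0,0,-0.4],
    [0,0,-0.4]
  ],
  "yaw": [1,1,1,1,1]
}}

```text
time: 40.6
eef_pos: [0.514, -0.0912, 0.065]
ee_rot: [-0.001, 0.853, 0.522, -0.001]
force: [-0.1, -0.6, 0.8]
gripper_width: 0.0545
grip_force: 0.0
```

Call:
{"op": "jog_arm", "data": {
  "travel": [
    [0,0,-0.4],
    [0,0,-0.4],
    [0,0,-0.4],
    [0,0,0],
    [0,0,0]
  ],
  "yaw": [1,1,1,0,0]
}}

```text
time: 41.1
eef_pos: [0.5149, -0.0915, 0.036]
ee_rot: [-0.001, 0.779, 0.627, -0.001]
force: [-0.8, -0.6, 0.2]
gripper_width: 0.0547
grip_force: 0.0
```

Run:
```python
from h import *
s,im,C=look('w13',[.5175,-.09,.024],.024,rad=60)
```

```text
t 41.1 eef [ 0.5149 -0.0915  0.036 ] phi -12.4 w 0.0547
px 321 218
3538 px [320. 214.] rect [ 0.5172 -0.0872] [0.048 0.035] 77.6 mean [ 0.5174 -0.0867]
```

Call:
{"op": "jog_arm", "data": {
  "travel": [
    [0.08,0.12,-0.6],
    [0,0,-0.6],
    [0,0,-0.5],
    [0,0,-0.35],
    [0,0,0]
  ],
  "yaw": [0,0,0,0,0]
}}

```text
time: 41.65
eef_pos: [0.5172, -0.0884, -0.0164]
ee_rot: [-0.001, 0.778, 0.628, -0.001]
force: [-0.3, -0.2, 0.5]
gripper_width: 0.0549
grip_force: 0.0
```

Call:
{"op": "jog_arm", "data": {
  "travel": [
    [0,0,0],
    [0,0,0],
    [0,0,0],
    [0,0,0]
  ],
  "yaw": [0,0,0,0],
  "jaw": 1
}}

```text
time: 42.05
eef_pos: [0.5188, -0.0884, -0.0143]
ee_rot: [0.0, 0.778, 0.628, 0.0]
force: [-0.9, -0.3, 1.8]
gripper_width: 0.0358
grip_force: 20.0
```

Call:
{"op": "jog_arm", "data": {
  "travel": [
    [0,0,0.6],
    [0,0,1],
    [0,0,1],
    [0,0,1],
    [0,0,0.6]
  ],
  "yaw": [0,0,0,0,0]
}}

```text
time: 42.55
eef_pos: [0.5192, -0.0886, 0.0932]
ee_rot: [0.001, 0.779, 0.628, 0.001]
force: [0.3, -0.8, -0.3]
gripper_width: 0.0355
grip_force: 20.0
```

Call:
{"op": "jog_arm", "data": {
  "travel": [
    [-0.29,0.98,0],
    [-0.29,0.98,0],
    [-0.29,0.98,0],
    [-0.29,0.98,0],
    [-0.29,0.98,0]
  ],
  "yaw": [-0.22,-0.22,-0.22,-0.22,-0.22]
}}

```text
time: 43.05
eef_pos: [0.4819, 0.0351, 0.0914]
ee_rot: [-0.0, 0.808, 0.589, 0.001]
force: [0.4, -0.1, -0.6]
gripper_width: 0.0361
grip_force: 20.0
```

Call:
{"op": "jog_arm", "data": {
  "travel": [
    [-0.29,0.98,0],
    [-0.29,0.98,0],
    [-0.29,0.98,0],
    [-0.29,0.98,0],
    [-0.29,0.98,0]
  ],
  "yaw": [-0.22,-0.22,-0.22,-0.22,-0.22]
}}

```text
time: 43.55
eef_pos: [0.4457, 0.1576, 0.0913]
ee_rot: [-0.0, 0.835, 0.55, 0.001]
force: [-0.2, 0.4, -1.4]
gripper_width: 0.0355
grip_force: 20.0
```

Call:
{"op": "jog_arm", "data": {
  "travel": [
    [-0.29,0.98,0],
    [-0.29,0.98,0],
    [-0.29,0.98,0],
    [-0.29,0.98,0],
    [-0.29,0.98,0]
  ],
  "yaw": [-0.22,-0.22,-0.22,-0.22,-0.22]
}}

```text
time: 44.05
eef_pos: [0.4094, 0.2802, 0.0914]
ee_rot: [-0.0, 0.861, 0.509, 0.0]
force: [0.4, -0.2, -1.2]
gripper_width: 0.0357
grip_force: 20.0
```

Call:
{"op": "jog_arm", "data": {
  "travel": [
    [-0.29,0.98,0],
    [0,0,0]
  ],
  "yaw": [-0.22,0]
}}

```text
time: 44.25
eef_pos: [0.4012, 0.3073, 0.0911]
ee_rot: [-0.001, 0.864, 0.503, 0.001]
force: [0.5, -0.3, -1.3]
gripper_width: 0.0358
grip_force: 20.0
```

Run:
```python
from h import *
s,im=snap('wrist','w14'); C=cam('wrist',s); print(s['eef_pos'],phi(s),s['gripper_width'])
c=np.array([.4665,.295]); x=np.array([.5,.866]); y=np.array([-.866,.5])
g=cv2.cvtColor(im,cv2.COLOR_BGR2GRAY)
# occupancy map of the tin in local coords, floor-ish plane z=.015, 5 mm cells; rows x from +.075 down
for lx in np.arange(.075,-.08,-.006):
    print('%+.3f '%lx+' '.join('%3d'%g[min(399,max(0,int(round(v)))),min(639,max(0,int(round(u))))] for u,v in [proj(C,np.append(c+lx*x+ly*y,.015)) for ly in np.arange(-.1,.101,.008)]))
```

```text
[0.4012172  0.30733179 0.09114673] -29.581999740141214 0.035797919039815364
+0.075  46  81  87  86  88  84  84  87  85  87  84  85  86  86  87  84  88  84  86  90  88  88  88  91  87  85
+0.069  45  83  85  84  87  85  84  83  84  85  88  87  83  83  85  84  87  89  89  88  90  89  87  89  86  88
+0.063  47  89  86  80  86  86  85  84  83  87  88  89  85  86  87  86  85  87  84  90  86  86  85  85  87  88
+0.057  44  86  87  83  85  86  84  85  83 101 212 212 211 148  87  88  92  90  89  86  87  87  89  87  86  88
+0.051  48  88  86 207 207 202 203  84  85  84 213 216 215 128  85  85  87  90  84 199  86  89  89  90  91  85
+0.045  48 150 166 117 115 116 202  81  83 116 117 116 203 120  84  89  88  89  89 201 191  91  92  89  92  88
+0.039 193  34  28 210  57 112 205  83  96 140 146 144 209 110  85  86  88  88  92 196 195  90  90  93  90  90
+0.033  31  32  32  81  51 116 202  89 120 147 145 148 211 124  90  83  87  87 201 198 146  91  85  85  86  85
+0.027  94  30  29 207  72 131 203  85 121 124 214 180 212 147  86 211 214 216 205 133  87  88  86  88  92  90
+0.021  49  23  94 139 18
[... 1161 characters left out ...]
53 254 253 253 252 254 249 227  87
-0.045  45  68 207 211 210 214 211  82  85  85 116 121 124 255 146 147 149 254 254 254 254 254 255 254 254  90
-0.051  45  67  83  82  76  86  73  89  86  85 111 120 122 254 142 101  46 254 254 246 238 237 255 254 254  96
-0.057  83  68  87  91  78  90 132  89  84 223 246 246 246 230 147  98  86 254 254 254 254 254 255 254 254 101
-0.063  83  68  95  89  85  95 129  95  84 247 115 121 118 215 111 100  53 254 254 254 254 254 255 254 244  99
-0.069  82 120 151 114 142 151 142 153 152 242 112 122 107 209  98 102  37 254 254 254 254 254 255 254 193  49
-0.075  82 110 109  87 108 108  78 106  48 254 254 254 255 196  98  97  36 254 254 254 254 254 255 236 192  47
```

The map shows the winch, funnel, turret 1 and boat standing well inside the tin. The propeller's near blade ends at local x ≈ 0.002, so the turret just fits. Lowering slowly.

Call:
{"op": "jog_arm", "data": {
  "travel": [
    [-0.02,-0.02,-0.5],
    [0,0,-0.5],
    [0,0,-0.5],
    [0,0,-0.5],
    [0,0,-0.5]
  ],
  "yaw": [-0.08,0,0,0,0]
}}

```text
time: 44.8
eef_pos: [0.4022, 0.3027, 0.0266]
ee_rot: [0.0, 0.867, 0.498, -0.0]
force: [-0.8, -0.8, 3.0]
gripper_width: 0.0359
grip_force: 20.0
```

Call:
{"op": "jog_arm", "data": {
  "travel": [
    [0,0,-0.4],
    [0,0,-0.4],
    [0,0,-0.3],
    [0,0,0],
    [0,0,0]
  ],
  "yaw": [0,0,0,0,0]
}}

```text
time: 45.3
eef_pos: [0.402, 0.3033, 0.0001]
ee_rot: [0.0, 0.867, 0.498, -0.0]
force: [-0.3, 1.6, -1.2]
gripper_width: 0.0359
grip_force: 20.0
```

Call:
{"op": "jog_arm", "data": {
  "travel": [
    [0,0,-0.2],
    [0,0,-0.15],
    [0,0,0],
    [0,0,0]
  ],
  "yaw": [0,0,0,0]
}}

```text
time: 45.7
eef_pos: [0.4026, 0.3039, -0.0072]
ee_rot: [-0.001, 0.867, 0.498, 0.001]
force: [-1.6, -0.3, 13.8]
gripper_width: 0.0357
grip_force: 20.0
```

Call:
{"op": "jog_arm", "data": {
  "travel": [
    [0.02,0.05,0.04],
    [0,0,0]
  ],
  "yaw": [0,0]
}}

```text
time: 45.9
eef_pos: [0.4027, 0.3045, -0.007]
ee_rot: [-0.0, 0.867, 0.498, 0.0]
force: [-0.1, 0.4, 7.1]
gripper_width: 0.0363
grip_force: 20.0
```

Call:
{"op": "jog_arm", "data": {
  "travel": [
    [0,0,0],
    [0,0,0],
    [0,0,0]
  ],
  "yaw": [0,0,0],
  "jaw": 0.48
}}

```text
time: 46.2
eef_pos: [0.4022, 0.3043, -0.0077]
ee_rot: [0.0, 0.867, 0.498, -0.0]
force: [0.9, 0.2, -0.6]
gripper_width: 0.0453
grip_force: 0.0
```

Call:
{"op": "jog_arm", "data": {
  "travel": [
    [0,0,0.5],
    [0,0,1],
    [0,0,1],
    [0,0,1],
    [0,0,0.5]
  ],
  "yaw": [0,0,0,0,0]
}}

```text
time: 46.7
eef_pos: [0.4033, 0.3049, 0.0949]
ee_rot: [-0.0, 0.867, 0.498, 0.001]
force: [-0.2, 0.1, -0.5]
gripper_width: 0.0456
grip_force: 0.0
```

Run:
```python
from h import *
s,im=snap('wrist','w15'); C=cam('wrist',s); print(s['eef_pos'],phi(s),s['gripper_width'])
c=np.array([.4665,.295]); x=np.array([.5,.866]); y=np.array([-.866,.5])
g=cv2.cvtColor(im,cv2.COLOR_BGR2GRAY)
for lx in np.arange(.055,-.08,-.006):
    print('%+.3f '%lx+' '.join('%3d'%g[min(399,max(0,int(round(v)))),min(639,max(0,int(round(u))))] for u,v in [proj(C,np.append(c+lx*x+ly*y,.027)) for ly in np.arange(0,.101,.006)]))
s,im=snap('side','s3')
```

```text
[0.40327951 0.30485808 0.0949279 ] -30.242553496952517 0.045567155048345236
+0.055 227 212  92  90  93  95  92  90  93  96  91  91  95  94  96  96  92
+0.049 195 136  88  90  92  93  93  94  92 209 173  95  95  94  93  96  93
+0.043 219 140  89  90  92  89  93  91 207 206 206  92  93  96  95  94  94
+0.037 223 127  90  90  90  93  90  92 211 205 213  93  91  94  92  93  95
+0.031 212 123  93  94  96 101 158  93 136 204  96  94  96  96  92  97  95
+0.025 227 171  94  97 225 224 225 147 226 148  91  92  92  90  92  93  93
+0.019 229 137  93  90 226 228 230 225 172 204 255  94  93  93  95  91  95
+0.013  96  92  95  94  96  92  95  90 190 255 255 255  92  93  92  96  94
+0.007  94  95  93  94  93  94  91  91  91 255 255 255  94  90  91  90  91
+0.001  89  86  92  91  89  91  93  96  91  90 227  92  91  93  93  93  94
-0.005  92  95  95  94  93  97 101 164 254 254 254 254 254  92  96  92  93
-0.011 166 166  85  87  87 139 146 175 255 255 255 255 255 159  93  91  91
-0.017 175 169  97  93  97 155 155 188 255 255 255 255 255 181  93  95  94
-0.023  58  56 132  90 153 153  94 201 255 201 207 255 255 197  94  95  95
-0.029  56 167 223 155 155 111  92 249 255 255 255 255 255 208  99  99  96
-0.035 129 255 210 155 153  89  94 250 255 255 255 255 255 255  96  94  92
-0.041 131 255 211 156 157  93  91 251 255 255 255 255 255 255  94  95  98
-0.047 141 255 169 124 153  89  89 252 255 255 255 255 255 255  95  94  93
-0.053 246 219 106 106 135  89  92 147 177 197 194 197 182 124  95  95  32
-0.059 119 105 108  57  90  89  90  95 110  97  95  82 158  95  99  96  50
-0.065 163 106 108  41  53  53  53  54 114  56  52  71 158  51  50  53  31
-0.071 106 103  91  37 103 112  60 103 115  52 103 107 160  52  51  52  26
-0.077 104 103  47  43 102 113 112  57 114 109  51 113 160 110 113  49  37
```

All five parts lie flat inside. Next is the lid: I shut the fingers, go over and behind it, and lower to tip z ≈ 0.19.

Call:
{"op": "jog_arm", "data": {
  "travel": [
    [0,0,1],
    [0,0,1],
    [0,0,1],
    [0,0,1],
    [0,0,1]
  ],
  "yaw": [0,0,0,0,0],
  "jaw": 1
}}

```text
time: 47.3
eef_pos: [0.4018, 0.3041, 0.2174]
ee_rot: [0.0, 0.867, 0.498, -0.001]
force: [0.5, -0.9, -0.6]
gripper_width: 0.0091
grip_force: 0.0
```

Call:
{"op": "jog_arm", "data": {
  "travel": [
    [0,0,0.7],
    [0.82,0.82,0],
    [0.82,0.82,0],
    [0.82,0.82,0],
    [0.82,0.82,0]
  ],
  "yaw": [0,0,0,0,0]
}}

```text
time: 47.8
eef_pos: [0.4846, 0.3873, 0.2334]
ee_rot: [0.0, 0.867, 0.499, -0.001]
force: [-0.8, -0.6, -0.1]
gripper_width: 0.0004
grip_force: 0.0
```

Call:
{"op": "jog_arm", "data": {
  "travel": [
    [0.82,0.82,0],
    [0.82,0.82,0],
    [0.82,0.82,0],
    [0.82,0.82,0],
    [0,0,0]
  ],
  "yaw": [0,0,0,0,0]
}}

```text
time: 48.3
eef_pos: [0.567, 0.4703, 0.2311]
ee_rot: [0.001, 0.867, 0.499, -0.001]
force: [-0.4, -0.7, -0.0]
gripper_width: 0.0005
grip_force: 0.0
```

Call:
{"op": "jog_arm", "data": {
  "travel": [
    [0,0,0],
    [0,0,-0.6],
    [0,0,-0.6],
    [0,0,-0.6],
    [0,0,-0.6]
  ],
  "yaw": [0,0,0,0,0]
}}

```text
time: 48.8
eef_pos: [0.5657, 0.4682, 0.1734]
ee_rot: [-0.0, 0.867, 0.498, -0.0]
force: [-0.7, 0.3, 0.5]
gripper_width: 0.0003
grip_force: 0.0
```

Call:
{"op": "jog_arm", "data": {
  "travel": [
    [0,0,-0.4],
    [0,0,0]
  ],
  "yaw": [0,0]
}}

```text
time: 49.0
eef_pos: [0.5654, 0.4679, 0.1627]
ee_rot: [0.0, 0.867, 0.498, -0.002]
force: [-0.6, 0.8, -0.1]
gripper_width: 0.0003
grip_force: 0.0
```

Call:
{"op": "jog_arm", "data": {
  "travel": [
    [-0.25,-0.433,0],
    [-0.25,-0.433,0],
    [-0.25,-0.433,0],
    [-0.16,-0.277,0],
    [-0.16,-0.277,0]
  ],
  "yaw": [0,0,0,0,0]
}}

```text
time: 49.5
eef_pos: [0.54, 0.4223, 0.1658]
ee_rot: [-0.0, 0.867, 0.498, 0.001]
force: [0.5, 0.0, 1.2]
gripper_width: 0.0002
grip_force: 0.4
```

Call:
{"op": "jog_arm", "data": {
  "travel": [
    [-0.16,-0.277,0],
    [-0.16,-0.277,0],
    [-0.16,-0.277,0],
    [-0.16,-0.277,0],
    [-0.16,-0.277,0]
  ],
  "yaw": [0,0,0,0,0]
}}

```text
time: 50.0
eef_pos: [0.5193, 0.3869, 0.1649]
ee_rot: [0.0, 0.867, 0.498, -0.0]
force: [0.2, 0.7, -0.5]
gripper_width: 0.0005
grip_force: 0.1
```

Call:
{"op": "jog_arm", "data": {
  "travel": [
    [-0.16,-0.277,0],
    [-0.16,-0.277,0],
    [-0.16,-0.277,0],
    [-0.16,-0.277,0],
    [0,0,0]
  ],
  "yaw": [0,0,0,0,0]
}}

```text
time: 50.5
eef_pos: [0.5034, 0.3586, 0.1652]
ee_rot: [-0.0, 0.867, 0.498, -0.0]
force: [0.1, 0.2, 0.5]
gripper_width: 0.0004
grip_force: 0.0
```

```bash
cat > lid.py <<'E'
from h import *
import sys
s,im=snap('side',sys.argv[1]); B=cam('side'); g=cv2.cvtColor(im,cv2.COLOR_BGR2GRAY); print(s['time'],s['eef_pos'],s['force'])
c=np.array([.4665,.295]); x=np.array([.5,.866]); y=np.array([-.866,.5])
a=cv2.cvtColor(cv2.imread('pics/side0.png'),cv2.COLOR_BGR2GRAY)
for lx,z in [(.136,.205),(.09,.10),(.12,.16),(.05,.07),(0,.07),(-.05,.07),(-.07,.07)]:
    print(lx,z,[(int(a[int(v),int(u)]),int(g[int(v),int(u)])) for u,v in [proj(B,np.append(c+lx*x+ly*y,z)) for ly in(-.08,-.04,0,.05,.09)]])
E
python3 lid.py s4
```

```text
50.5 [0.50338861 0.35855732 0.16518811] [0.0714843  0.23384825 0.46213601]
0.136 0.205 [(61, 76), (60, 112), (60, 40), (60, 53), (59, 50)]
0.09 0.1 [(62, 52), (61, 50), (60, 50), (58, 50), (60, 50)]
0.12 0.16 [(59, 133), (59, 81), (59, 49), (60, 78), (60, 58)]
0.05 0.07 [(54, 53), (55, 54), (52, 55), (55, 55), (56, 55)]
0 0.07 [(59, 96), (59, 56), (59, 57), (59, 58), (46, 46)]
-0.05 0.07 [(60, 93), (59, 60), (60, 61), (200, 172), (52, 54)]
-0.07 0.07 [(60, 91), (61, 59), (59, 124), (75, 161), (53, 55)]
```

Call:
{"op": "jog_arm", "data": {
  "travel": [
    [-0.16,-0.277,0],
    [-0.1,-0.173,0],
    [0.25,0.433,0],
    [0.25,0.433,0],
    [0,0,0]
  ],
  "yaw": [0,0,0,0,0]
}}

```text
time: 51.05
eef_pos: [0.5102, 0.3728, 0.1647]
ee_rot: [-0.0, 0.866, 0.499, 0.0]
force: [-0.3, -0.3, 0.0]
gripper_width: 0.0004
grip_force: 0.0
```

Call:
{"op": "jog_arm", "data": {
  "travel": [
    [0,0,0],
    [0,0,0],
    [0,0,0],
    [0,0,0],
    [0,0,0]
  ],
  "yaw": [0,0,0,0,0]
}}

```text
time: 51.55
eef_pos: [0.5097, 0.37, 0.1651]
ee_rot: [-0.0, 0.867, 0.498, 0.0]
force: [-0.2, 0.2, -0.2]
gripper_width: 0.0008
grip_force: 0.0
```

```bash
python3 lid.py s5
```

```text
51.55 [0.50967998 0.37003694 0.16509485] [-0.205167    0.20979458 -0.23302075]
0.136 0.205 [(61, 91), (60, 128), (60, 46), (60, 56), (59, 56)]
0.09 0.1 [(62, 129), (61, 120), (60, 79), (58, 78), (60, 77)]
0.12 0.16 [(59, 130), (59, 79), (59, 48), (60, 78), (60, 60)]
0.05 0.07 [(54, 158), (55, 160), (52, 157), (55, 161), (56, 138)]
0 0.07 [(59, 158), (59, 158), (59, 155), (59, 162), (46, 123)]
-0.05 0.07 [(60, 100), (59, 160), (60, 158), (200, 162), (52, 143)]
-0.07 0.07 [(60, 84), (61, 99), (59, 99), (75, 101), (53, 94)]
```

The lid now reads uniformly bright across its top, so it is shut. Next, the weight: hover over it.

Call:
{"op": "jog_arm", "data": {
  "travel": [
    [0.45,-0.93,0],
    [0.45,-0.93,0],
    [0.45,-0.93,0],
    [0.45,-0.93,0],
    [0.45,-0.93,0]
  ],
  "yaw": [0,0,0,0,0],
  "jaw": 0.5,
  "grip_force": 45
}}

```text
time: 52.1
eef_pos: [0.5663, 0.253, 0.1651]
ee_rot: [-0.0, 0.867, 0.498, 0.0]
force: [-0.3, 0.1, 0.7]
gripper_width: 0.037
grip_force: 0.0
```

Call:
{"op": "jog_arm", "data": {
  "travel": [
    [0.45,-0.93,0],
    [0.45,-0.93,0],
    [0.45,-0.93,0],
    [0.45,-0.93,-0.5],
    [0.45,-0.93,-0.5]
  ],
  "yaw": [0,0,0,0,0]
}}

```text
time: 52.6
eef_pos: [0.6229, 0.1368, 0.1402]
ee_rot: [0.0, 0.867, 0.498, 0.001]
force: [0.0, -0.2, -0.3]
gripper_width: 0.044
grip_force: 0.0
```

Call:
{"op": "jog_arm", "data": {
  "travel": [
    [0.45,-0.93,-0.5],
    [0.45,-0.93,-0.5],
    [0.45,-0.93,0],
    [0,0,0],
    [0,0,0]
  ],
  "yaw": [0,0,0,0,0]
}}

```text
time: 53.1
eef_pos: [0.656, 0.0674, 0.115]
ee_rot: [-0.0, 0.867, 0.498, 0.0]
force: [-1.3, -0.3, 0.1]
gripper_width: 0.0434
grip_force: 0.0
```

```bash
cat > wt.py <<'E'
from h import *
import sys
s,im=snap('wrist',sys.argv[1]); C=cam('wrist',s); print(s['time'],s['eef_pos'],phi(s))
g=cv2.cvtColor(im,cv2.COLOR_BGR2GRAY); h=cv2.cvtColor(im,cv2.COLOR_BGR2HSV)
P=np.array([float(a) for a in sys.argv[2:5]])
u,v=map(int,proj(C,P)); w=np.zeros_like(g); cv2.circle(w,(u,v),75,1,-1)
m=((h[...,1]<60)&(g<130)).astype(np.uint8)&w; m=cv2.morphologyEx(m,cv2.MORPH_OPEN,np.ones((5,5),np.uint8))
k,l,st,ce=cv2.connectedComponentsWithStats(m); print(u,v)
for i in range(1,k):
    if st[i,4]>200:
        p=np.argwhere(l==i)[:,::-1].astype(np.float32); (a,b),r=cv2.minEnclosingCircle(p)
        print(st[i],ce[i].round(1),'circ',a,b,r,onz(C,a,b,P[2]).round(4),'cent',onz(C,*ce[i],P[2]).round(4))
E
python3 wt.py w16 .657 .069 .016
```

```text
53.1 [0.65600903 0.06744965 0.11498668] -30.30400297827786
317 188
[ 293  161   57   57 2493] [320.5 188.8] circ 320.64447021484375 189.12757873535156 28.901826858520508 [0.6591 0.0675 0.016 ] cent [0.6591 0.0678 0.016 ]
```

Call:
{"op": "jog_arm", "data": {
  "travel": [
    [0.12,0,-0.6],
    [0,0,-0.6],
    [0,0,-0.6],
    [0,0,-0.6],
    [0,0,-0.6]
  ],
  "yaw": [0,0,0,0,0]
}}

```text
time: 53.65
eef_pos: [0.6584, 0.0681, 0.0382]
ee_rot: [-0.0, 0.867, 0.498, -0.0]
force: [-0.8, 0.4, -0.0]
gripper_width: 0.0437
grip_force: 0.0
```

Call:
{"op": "jog_arm", "data": {
  "travel": [
    [0,0,-0.6],
    [0,0,-0.5],
    [0,0,-0.4],
    [0,0,0],
    [0,0,0]
  ],
  "yaw": [0,0,0,0,0]
}}

```text
time: 54.15
eef_pos: [0.6592, 0.0677, 0.0026]
ee_rot: [0.0, 0.867, 0.498, 0.0]
force: [0.1, 0.2, 0.3]
gripper_width: 0.0437
grip_force: 0.0
```

Call:
{"op": "jog_arm", "data": {
  "travel": [
    [0,0,-0.3],
    [0,0,-0.06],
    [0,0,0]
  ],
  "yaw": [0,0,0]
}}

```text
time: 54.45
eef_pos: [0.6588, 0.068, -0.0066]
ee_rot: [-0.0, 0.867, 0.498, -0.0]
force: [0.4, 0.3, -0.4]
gripper_width: 0.0437
grip_force: 0.0
```

Call:
{"op": "jog_arm", "data": {
  "travel": [
    [0,0,0],
    [0,0,0],
    [0,0,0],
    [0,0,0],
    [0,0,0]
  ],
  "yaw": [0,0,0,0,0],
  "jaw": 1
}}

```text
time: 54.95
eef_pos: [0.6591, 0.0679, -0.0063]
ee_rot: [0.0, 0.867, 0.498, 0.0]
force: [-0.8, -0.3, 0.1]
gripper_width: 0.017
grip_force: 45.0
```

Call:
{"op": "jog_arm", "data": {
  "travel": [
    [0,0,0.4],
    [0,0,0.6],
    [0,0,0.8],
    [0,0,0.8],
    [0,0,0.8]
  ],
  "yaw": [0,0,0,0,0]
}}

```text
time: 55.45
eef_pos: [0.6588, 0.0678, 0.0802]
ee_rot: [0.0, 0.867, 0.498, 0.0]
force: [-0.5, -0.2, -5.0]
gripper_width: 0.0172
grip_force: 45.0
```

Call:
{"op": "jog_arm", "data": {
  "travel": [
    [0,0,0.8],
    [0,0,0.8],
    [0,0,0.4],
    [0,0,0]
  ],
  "yaw": [0,0,0,0]
}}

```text
time: 55.85
eef_pos: [0.6599, 0.0679, 0.1306]
ee_rot: [0.0, 0.867, 0.498, 0.001]
force: [-0.6, 0.4, -5.6]
gripper_width: 0.0173
grip_force: 45.0
```

Call:
{"op": "jog_arm", "data": {
  "travel": [
    [-0.59,0.7,0],
    [-0.59,0.7,0],
    [-0.59,0.7,0],
    [-0.59,0.7,0],
    [-0.59,0.7,0]
  ],
  "yaw": [0,0,0,0,0]
}}

```text
time: 56.35
eef_pos: [0.5838, 0.1559, 0.1275]
ee_rot: [-0.0, 0.867, 0.498, -0.001]
force: [0.7, 1.2, -4.8]
gripper_width: 0.0172
grip_force: 45.0
```

Call:
{"op": "jog_arm", "data": {
  "travel": [
    [-0.59,0.7,0],
    [-0.59,0.7,0],
    [-0.59,0.7,0],
    [-0.59,0.7,0],
    [-0.59,0.7,0]
  ],
  "yaw": [0,0,0,0,0]
}}

```text
time: 56.85
eef_pos: [0.5101, 0.2433, 0.1276]
ee_rot: [0.0, 0.867, 0.498, -0.001]
force: [0.5, 0.4, -5.4]
gripper_width: 0.0171
grip_force: 45.0
```

Call:
{"op": "jog_arm", "data": {
  "travel": [
    [-0.59,0.7,0],
    [-0.59,0.7,0],
    [-0.59,0.7,0],
    [0,0,0],
    [0,0,0]
  ],
  "yaw": [0,0,0,0,0]
}}

```text
time: 57.35
eef_pos: [0.4666, 0.2954, 0.1279]
ee_rot: [0.0, 0.867, 0.499, -0.001]
force: [0.0, -0.0, -4.4]
gripper_width: 0.0167
grip_force: 45.0
```

Run:
```python
from h import *
s,im=snap('wrist','w17'); C=cam('wrist',s); print(s['eef_pos'],s['force'],s['gripper_width'])
c=np.array([.4665,.295]); x=np.array([.5,.866]); y=np.array([-.866,.5])
g=cv2.cvtColor(im,cv2.COLOR_BGR2GRAY)
for lx in np.arange(.1,-.101,-.01):
    print('%+.3f '%lx+' '.join('%3d'%(g[int(round(v)),int(round(u))] if 0<=v<399.4 and 0<=u<639.4 else -1) for u,v in [proj(C,np.append(c+lx*x+ly*y,.070)) for ly in np.arange(-.12,.121,.012)]))
```

```text
[0.46656304 0.29540545 0.12791561] [ 0.0323715  -0.01668823 -4.38457315] 0.016699394598328664
+0.100 161 167 170 176 176 149 161 160 152 149 148 151 153 153 156 153 155 117 154 158 167
+0.090 164 167 167 174 116 159 164 156 143 152 155 151 148 150 151 151 122 154 155 163 149
+0.080 168 168 114 105 103 101 102 102  98  94  93  92  94  92  96  92  95  94  89 159 149
+0.070 172 170  94  95  95  97  98  96  98  96  98  97  91  94  92  93  92  91  93 150 154
+0.060 170 177  96 218 217 217 214 213 212 212 211 215 213 213 214 214 212 215  98 151 166
+0.050 165 177 102 215 217 217 218 215 217 218 221 218 218 220 217 217 216 215  96 156 162
+0.040 177 166  96 210 211 211 216 217 217 217 220 223 223 221 218 213 214 214  94 166 159
+0.030 166  83  95 212 212 212 211 215 212 216 212 213 217 217 219 217 217 217  97 162 151
+0.020 168  74  94 211 213 215 216 215 215 216 215 214 216 216 217 218 215 215  98 159 140
+0.010 155  91 100 213 217 216 218 218 218 217 220 217 216 218 214 213 217 218  99 150 148
+0.000 122  93  93 208 207 211 210 210 122 101 100 102 195 216 216 220 221 222  93 139 144
-0.01
[... 204 characters left out ...]
216 216 100  61  98  67  56  62 100 221 219 217 217  92 148 146
-0.040 151  87  97 213 214 214 216  56  64  28  80  30  63  97 225 225 223 222  99 121 135
-0.050 155  89  99 214 216 132 136  64  65  90 104  57  62  63 227 226 226 220  97 122 134
-0.060 159  34  32  36  37  35  33  34  67  86  54  51  63  32  37  35  33  31  33  35 129
-0.070  35  36  32  35  35  33  34 127  53  62  58  59  60  61  32  37  38  31  35  34  37
-0.080  34  31  36  37  35  32  30 177  49  92  91  87  25 140  36  31  35  36  39  34  33
-0.090  48  49  50  52  49  51  49 145  92  89  91  88  35  71  55  56  55  59  58  61  58
-0.100  47  51  46  51  52  53  52 145 116 111 122 119 115  61  55  54  52  55  52  49  45
```

The lid is flat and shut, centred as computed. Lowering the weight.

Call:
{"op": "jog_arm", "data": {
  "travel": [
    [0,0,-0.5],
    [0,0,-0.5],
    [0,0,-0.5],
    [0,0,-0.4],
    [0,0,-0.3]
  ],
  "yaw": [0,0,0,0,0]
}}

```text
time: 57.9
eef_pos: [0.4669, 0.2949, 0.072]
ee_rot: [0.0, 0.867, 0.498, -0.001]
force: [0.7, -0.2, -4.5]
gripper_width: 0.0174
grip_force: 45.0
```

Call:
{"op": "jog_arm", "data": {
  "travel": [
    [0,0,-0.2],
    [0,0,-0.1],
    [0,0,0],
    [0,0,0]
  ],
  "yaw": [0,0,0,0]
}}

```text
time: 58.3
eef_pos: [0.4675, 0.2956, 0.0663]
ee_rot: [-0.0, 0.867, 0.498, 0.0]
force: [0.6, -0.4, -5.5]
gripper_width: 0.0172
grip_force: 45.0
```

Call:
{"op": "jog_arm", "data": {
  "travel": [
    [0,0,-0.06],
    [0,0,-0.05],
    [0,0,0],
    [0,0,0]
  ],
  "yaw": [0,0,0,0]
}}

```text
time: 58.7
eef_pos: [0.4674, 0.2956, 0.0636]
ee_rot: [-0.0, 0.867, 0.498, 0.0]
force: [-1.1, 0.3, -0.5]
gripper_width: 0.017
grip_force: 45.0
```

Force went to about zero, so the weight is resting on the lid. Release and retreat straight up.

Call:
{"op": "jog_arm", "data": {
  "travel": [
    [0,0,0],
    [0,0,0],
    [0,0,0],
    [0,0,0]
  ],
  "yaw": [0,0,0,0],
  "jaw": 0.5
}}

```text
time: 59.1
eef_pos: [0.4674, 0.2955, 0.0634]
ee_rot: [0.0, 0.867, 0.498, 0.0]
force: [-1.1, 0.9, 0.2]
gripper_width: 0.043
grip_force: 0.0
```

Call:
{"op": "jog_arm", "data": {
  "travel": [
    [0,0,0.4],
    [0,0,0.8],
    [0,0,1],
    [0,0,1],
    [0,0,1]
  ],
  "yaw": [0,0,0,0,0]
}}

```text
time: 59.6
eef_pos: [0.4673, 0.2952, 0.17]
ee_rot: [0.0, 0.867, 0.498, 0.0]
force: [0.8, 0.8, 0.2]
gripper_width: 0.0442
grip_force: 0.0
```

Call:
{"op": "jog_arm", "data": {
  "travel": [
    [0,0,0.5],
    [0,0,0],
    [0,0,0]
  ],
  "yaw": [0,0,0]
}}

```text
time: 59.9
eef_pos: [0.4668, 0.2954, 0.1802]
ee_rot: [-0.0, 0.867, 0.498, -0.0]
force: [0.4, -0.3, -1.0]
gripper_width: 0.0442
grip_force: 0.0
```

```bash
python3 wt.py w18 .4665 .295 .086
python3 - <<'E'
from h import *
a=cv2.imread('pics/top0.png'); s,b=snap('top','top1'); C=cam('top')
d=(cv2.absdiff(a,b).max(2)>45).astype(np.uint8); d=cv2.morphologyEx(d,cv2.MORPH_OPEN,np.ones((3,3),np.uint8))
k,l,st,ce=cv2.connectedComponentsWithStats(d)
for i in range(1,k):
    if st[i,4]>12: print(st[i],ce[i].round())
E
```

```text
59.9 [0.46677504 0.2954063  0.18024911] -30.207636088062443
317 192
[ 290  163   58   59 2513] [318.5 191.6] circ 318.80303955078125 192.10606384277344 29.566486358642578 [0.4674 0.2948 0.086 ] cent [0.4675 0.2954 0.086 ]
[279 249  25  11 219] [289.8 253.3] circ 291.0 252.5 12.500100135803223 [0.413  0.2556 0.086 ] cent [0.4115 0.2554 0.086 ]
[308 160  27  20 412] [320. 170.]
[351 163  31  13 272] [366. 169.]
[ 178  170   48   47 1268] [198. 192.]
[261 179  39  14 314] [283. 187.]
[315 187  24  25 358] [327. 196.]
[270 194  22  10 150] [281. 197.]
[ 212  196   57   84 1792] [240. 241.]
[ 346  202   68   47 1999] [378. 227.]
[218 212   9   7  36] [222. 215.]
[469 212   4   5  16] [470. 214.]
[124 218   5   7  25] [126. 221.]
[324 222  11   7  54] [329. 225.]
[318 227  11  11  80] [323. 233.]
[475 227   5   9  30] [477. 231.]
[333 229   7   6  36] [336. 231.]
[342 229   7   5  28] [345. 231.]
[112 231  10  15 108] [117. 238.]
[305 232  10   8  51] [309. 236.]
[154 234   5   6  25] [156. 236.]
[450 236  17  13  81] [458. 242.]
[317 238  29   8 170] [332. 242.]
[482 245   6  11  39] [484. 250.]
[  114   251   108   149 11475] [169. 326.]
[333 250  37  15 391] [354. 256.]
[ 492  266   95   40 2311] [537. 286.]
[ 216  283  175   23 2371] [314. 297.]
[393 285  58  21 687] [414. 298.]
[ 248  307  324   50 7219] [434. 324.]
[ 533  307   80   28 1470] [574. 320.]
[   0  317  116   83 5111] [ 50. 356.]
[622 335   5   4  18] [624. 336.]
[511 359   7   5  23] [514. 361.]
[567 386  17   6  55] [575. 388.]
[601 387   8   3  24] [604. 388.]
[544 391  15   6  48] [551. 394.]
```

The weight is centred on the lid to within about 1 mm. The loupe, flat, clip and ship show no change, and the remaining differences are shadows and the moved parts. Handing in.

```bash
python3 -c "
from cell import robot
print(robot.job_done())"
```

```text
the job is handed in; nothing more can be done
None
```

I handed the job in at about 60 s: all five loose parts (two turrets, funnel, lifeboat, winch) are in the left tin with the propeller, its lid fell shut, and the weight stands centred on it to about 1 mm; no verdict came back.

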